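# Load the paint carousel from the safety hooks

## Robot

A 6-joint arm with a two-finger parallel gripper is mounted at the origin on the work surface. World frame = base frame: x ahead of the robot, y to its left, z up, the work surface at z = 0. Lengths are in mm, angles in rad, forces in N, time in s.
With the tool pointing down it reaches from about 300 to 875 mm from the base axis. Payload 4.2 kg.
Tool frame: the origin (TCP) lies at the very end of the fingers, on their centre line; the grasp point (between the pads) lies 19 mm behind it (pinch_z is the distance from the TCP to the grasp point, in mm); z points along the fingers, y is the line along which they close (so a half turn about z gives the same grasp; the last joint's range is limited). The gripper opens to 85 mm and grips with 20 to 120 N. Pads are 22 mm wide; open, the fingers measure 114 mm over their backs; the gripper's body (76 mm by 85 mm) begins 54 mm behind the grasp point. The pads swing forward as they close: fully open they stand 13 mm farther back than shut.
Start: joints at [1.164, 0.32, 1.565, -0, 1.257, -0.02], TCP at [216.908, 532.534, 231.338] pointing down, gripper open.
Joint ranges: [-3.11, 3.11], [-0.84, 2.01], [0.21, 2.61], [-1.34, 4.49], [0.05, 2.63], [-2.56, 2.56]. Speed limits (rad/s): [2.57, 2.57, 3.14, 3.14, 3.14, 3.14].

## Interface

Orientations are given as a rotation vector (axis times angle).
In Python, from rig import * gives the robot as it stands.
- The arm moves only by the shell command python3 -m handwheel 'ROWS' [FORCE]. ROWS is JSON, a list of rows, each a list of 3 entries, a list of its own where there are three numbers: the turn, a rotation vector about the tool's x, y, z each as a share of 120 degrees, from -1 to 1, then the shift along the tool's x, y, z each as a share of 400 mm, from -1 to 1, then the closure in counts, from 0 (fully open) to 255 (shut). In form: [[[ax, ay, az], [tx, ty, tz], fingers], ...]. A call has 1 to 12 rows; each row is the pose to reach, as a shift and turn from the pose commanded when the call began, along the tool's axes at that moment; what a row does not reach only later rows make up. A row lasts 1/12 s, in which the tool goes at most 41.7 mm and 7.16 degrees, less where a joint would pass 70% of its speed; a pose out of reach is approached as far as the arm can. A call with a number of a shift or a turn outside -1 to 1 is refused whole. A call with a gripper value outside its range is refused whole. The fingers move at their own pace and stop on an object; FORCE is the grip in N (left out, the last holds). Time passes only in rows, so rows that repeat a pose let the fingers close. It gives the time, the measured TCP pose, the force, the opening and the grip force at its end, in the units of the state.
- state(): the state, without advancing time (a new reading comes with each control period).
- camera(name): name is "scene" or "top" or "wrist"; returns the picture (420x560x3 uint8, red, green, blue); there is no depth.
- camera_model(name): a dict with "vertical_fov" (degrees; the focal length in pixels is half the picture's height over the tangent of half this angle, whatever the lens; pixels are square), "cx", "cy" (the principal point, pixels), "R" (3x3) and "t" (3): a world point X has camera coordinates R X + t; the wrist camera has in their place "mount" (4x4, takes a point from camera to tool coordinates, whose origin is the TCP and whose axes are the flange's). Camera axes: x right, y down, z forward; pixel columns grow to the right and rows downward; lengths in mm; the calibration is good to about 2 mm. A picture is of the moment at which its call begins: read the wrist's pose just before it. camera_model takes no time and is no camera call.
- finish_job(): hands the job in; it is judged then, once.
The state is a dict: "time": time; "joint_pos": joint angles; "qd": joint speeds; "effort": joint torques, N m; "tool_pos": TCP position; "eef_rot": TCP orientation; "force": force on the tool from outside, world axes, zero at the start; "moment": the same for the moment, N m; "finger_gap": finger opening in mm; "gripper_force": force on a finger pad.
Only numpy, scipy, OpenCV 4.12 (cv2) and the standard library are available. Lean on these libraries where they do the work, as an engineer would, in place of code of your own. Each camera call takes 0.05 s, during which the arm holds its last target. There are 200 camera calls.

## Task

Set out the paint carousel for the next class: take whichever pots hang on the rack off their safety hooks (push the pot's bar back against the sprung keeper, then lift), tallest pot first and shortest last, and stand each fully down in the empty pocket at the carousel's loading pointer. After each pot turn the carousel by its knob one click anticlockwise seen from above, so the next pocket comes to the pointer. Then load the two white jars from the bench in the same way, the taller first, and leave the lower one standing in the pocket at the pointer; leave the tape, block and brush alone.

Things in the scene. Friction and masses are not known exactly. Their poses are not given: they have to be found in the camera images.
- rack: grey rack on the bench, fixed, with an aluminium rail and three safety hooks pointing to its -x (towards the robot). Origin on the bench under the rail's front face, z up. The rail (x 0 to 20 mm) reaches 194 mm up; only hooks stand higher. The pots hang on the hooks, in any order, tabs square to the hooks (tab x along rack x)
- hook0 (a point): right hook (rack y -120 mm): the point where a hung bar rests on its level arm, 190 mm up, axes of the rack. Arm 12 mm wide, 8 thick, its end 15 mm in front (-x). Nose turned up at the end, inner face at x -7 mm, its lip curling back over the bar to x +11 mm, underside 11 mm and top 17 mm above this point: the bar cannot be lifted straight up
- hook1 (a point): the same on the middle hook (rack y 0). To unhook: push the bar towards rack +x by 20 mm, so that its centre is at about x +20 mm from this point, clear of the lip; lift 24 to 34 mm straight up, so that bar passes over the nose top while the lid stays below the arm; draw forward (-x) until the bar is 55 mm or more in front of this point
- hook2 (a point): the same on the left hook (rack y +120 mm)
- keeper0 (a joint): sprung steel keeper flap of hook0, rad: 0 shut against the end of the lip, about 0.6 with the bar pushed back clear of the lip, 1.1 at most. Pivot 16 mm below the arm's top, flap top 20 mm above it. Opens only away from the nose (rack +x); pushed by the bar it takes about 2 N at first, 6 N open
- keeper1 (a joint): sprung steel keeper flap of hook1, rad: 0 shut against the end of the lip, about 0.6 with the bar pushed back clear of the lip, 1.1 at most. Pivot 16 mm below the arm's top, flap top 20 mm above it. Opens only away from the nose (rack +x); pushed by the bar it takes about 2 N at first, 6 N open
- keeper2 (a joint): sprung steel keeper flap of hook2, rad: 0 shut against the end of the lip, about 0.6 with the bar pushed back clear of the lip, 1.1 at most. Pivot 16 mm below the arm's top, flap top 20 mm above it. Opens only away from the nose (rack +x); pushed by the bar it takes about 2 N at first, 6 N open
- tall_grip (a point): centre of the tall pot's black grip tab: 14 mm thick (x), 54 wide (y), 36 high (20 mm above to 16 mm below this point). Pot: lidded steel cylinder, 60 mm diameter, 90 high, about 0.2 to 0.4 kg; two uprights 48 mm apart along y join lid and tab. An 8 mm round bar along y, 44 mm below this point, is what it hangs by. Lid 98 mm, underside 188 mm below. May be absent
- tall_foot (a point): centre of the underside of the tall pot, same axes as its grip point (z up)
- mid_grip (a point): centre of the mid pot's black grip tab: 14 mm thick (x), 54 wide (y), 36 high (20 mm above to 16 mm below this point). Pot: lidded steel cylinder, 60 mm diameter, 70 high, about 0.2 to 0.4 kg; two uprights 48 mm apart along y join lid and tab. An 8 mm round bar along y, 44 mm below this point, is what it hangs by. Lid 98 mm, underside 168 mm below. May be absent
- mid_foot (a point): centre of the underside of the mid pot, same axes as its grip point (z up)
- short_grip (a point): centre of the short pot's black grip tab: 14 mm thick (x), 54 wide (y), 36 high (20 mm above to 16 mm below this point). Pot: lidded steel cylinder, 60 mm diameter, 50 high, about 0.2 to 0.4 kg; two uprights 48 mm apart along y join lid and tab. An 8 mm round bar along y, 44 mm below this point, is what it hangs by. Lid 98 mm, underside 148 mm below. May be absent
- short_foot (a point): centre of the underside of the short pot, same axes as its grip point (z up)
- load_spot (a point): loading place of the carousel (a turning aluminium disc, 310 mm diameter, six pockets), fixed, marked by a steel pointer on its foot outside the disc, robot's side: where the floor centre of the pocket at the pointer lies, 34 mm above the bench, 105 mm from the axis. Its x axis points level from here to the carousel's axis; z up
- next_spot (a point): the fixed place one pocket (60 degrees) anticlockwise, seen from above, from load_spot: same radius, height and axes. Each pocket is a square nest 70 mm inside (5 mm spare all round for pots) with a rim 4 mm thick, 8 mm high, sides along and across the radius
- knob (a point): centre of the black hexagonal knob on the carousel's axis, which turns the disc: 44 mm across flats, 40 mm high, its centre 235 mm above the bench, on a 32 mm column. Its axes turn with the disc; one pair of flats faces its x and -x. Turning takes about 0.3 N m over each click.
- turret (a joint): turn of the carousel's disc, rad, growing anticlockwise from above, 0 near the start. A pocket lies at load_spot at every click. A sprung roller holds it at every multiple of 60 degrees (1.047 rad); let go anywhere nearer than about 25 degrees, it settles within about 1 degree. It may be turned freely through the six places.
- jar_hi_mid (a point): centre of the taller of two closed white jars with dark lids standing on the bench: 56 mm in diameter, 80 mm high, 0.1 to 0.35 kg; z is its axis, and this point lies 40 mm above its underside
- jar_lo_mid (a point): centre of the lower of two closed white jars with dark lids standing on the bench: 56 mm in diameter, 50 mm high, 0.1 to 0.35 kg; z is its axis, and this point lies 25 mm above its underside
- tape_mid (a point): a roll of paper tape lying on the bench, 96 mm across, 24 mm high; not part of the job; origin at its centre
- block_mid (a point): a wooden block 110 x 60 x 40 mm on the bench; not part of the job; origin at its centre
- brush_grip (a point): handle of a 180 mm brush lying on the bench; not part of the job
Things that resemble listed ones, but are neither listed nor needed, are in the scene too. Leave any blue or orange look-alike of the part that bears mid_grip alone.

How it is judged:
By the outcome, as a careful person would: the job done as asked, in the order asked, and still so for the second after the job is handed in, with the robot touching nothing.
Of tall, mid, short only 2 to 3 are there at a start; the rules pass over those that are not, and their reading is None.
At some moment in a run one of jar_lo may be knocked a few centimetres aside while the robot is not near it.
Once in a run the grip may slacken for a moment while it holds something.
It also fails if it takes over 210 s, if anything falls off the work surface, if the arm or the gripper's body presses on something with over 40 N, if the wrist force passes 120 N, or if a joint passes its speed limit or range.

## Working session

There is one attempt and no reset: what is moved stays moved. The work goes in short steps, Python scripts to look and compute and a shell command to move; the robot and the scene stay as the last step left them, time stands still between calls to the robot, and variables do not carry over. Pictures are saved under pics/ and viewed, at most 14 in all, crops included, and the job is handed in when it is done.

```bash
ls; mkdir -p pics; python3 - <<'E'
from rig import *
import cv2
print(state())
for n in("scene","top","wrist"):
    cv2.imwrite(f"pics/{n}0.png",camera(n)[:,:,::-1]); print(n,camera_model(n))
E
```

```text
pics
{'time': 0.0, 'joint_pos': array([ 1.16400325e+00,  3.20331884e-01,  1.56571123e+00,  4.73458582e-06,
        1.25741070e+00, -2.00273257e-02]), 'qd': array([-0.00020337, -0.00019679,  0.00140316, -0.00176785, -0.00179799,
       -0.00058122]), 'effort': array([ 7.15114074e-04, -4.15511405e+01, -2.34169954e+01,  6.97753808e-05,
        7.72539148e-03,  8.14783760e-07]), 'tool_pos': array([216.70438685, 532.06859938, 230.44680562]), 'eef_rot': array([-6.03676072e-01, -3.08263965e+00,  2.85531877e-03]), 'force': array([ 0.49852177, -0.20772088,  0.17292887]), 'moment': array([0.02648887, 0.02650826, 0.00405851]), 'gripper_force': 0.0, 'finger_gap': 85.38659869578996}
scene {'vertical_fov': 51.21886928896182, 'cx': 277.7650026810276, 'cy': 206.89087768172462, 'R': array([[ 0.58005732,  0.81423758, -0.02346647],
       [ 0.48382975, -0.36756691, -0.79423129],
       [-0.65531845,  0.4493459 , -0.60716224]]), 't': array([-321.06321401, -145.46699289, 1881.10798691])}
top {'vertical_fov': 46.644009255107086, 'cx': 280.6623010944524, 'cy': 211.68234860394543, 'R': array([[-0.02052888, -0.99978583, -0.00261804],
       [-0.97705018,  0.02061721, -0.21200915],
       [ 0.21201772, -0.00179435, -0.97726418]]), 't': array([  28.44788055,  569.92169608, 1304.30651715])}
wrist {'vertical_fov': 66.87106934295743, 'cx': 280.3945387545023, 'cy': 210.3313437085527, 'mount': array([[ 1.11892087e-04, -9.60037775e-01, -2.79870430e-01,
         7.10089748e+01],
       [ 9.99999946e-01,  1.93680639e-04, -2.64581896e-04,
        -1.68228487e-01],
       [ 3.08214099e-04, -2.79870385e-01,  9.60037745e-01,
        -1.43314405e+02],
       [ 0.00000000e+00,  0.00000000e+00,  0.00000000e+00,
         1.00000000e+00]])}
```

View pics/scene0.png

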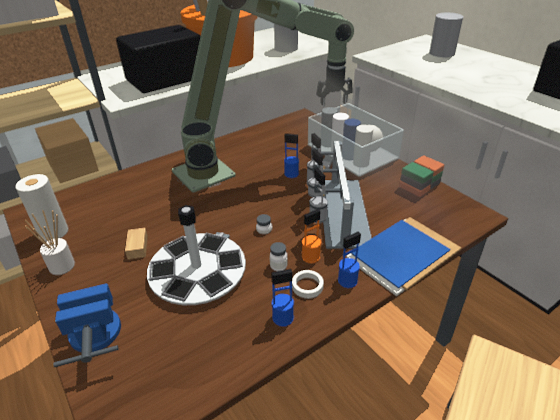

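View pics/top0.png

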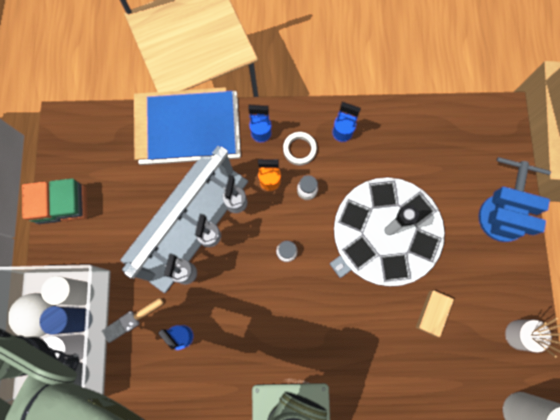

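The scene view shows three steel pots on the rack at about (318,150-200), with the carousel at (196,265) and the jars at (264,225) and (278,257). The top view has the rack at (185,215), the disc centre at (389,230) and the pointer at (340,266). I'll enlarge both next.

```bash
python3 - <<'E'
import cv2,numpy as np
t=cv2.imread("pics/top0.png");s=cv2.imread("pics/scene0.png")
a=cv2.resize(t[140:300,110:310],None,fx=4,fy=4,interpolation=cv2.INTER_CUBIC)[:600]
b=cv2.resize(s[120:280,230:380],None,fx=3.75,fy=3.75,interpolation=cv2.INTER_CUBIC)
c=cv2.resize(t[170:290,320:460],None,fx=5,fy=5,interpolation=cv2.INTER_CUBIC)
cv2.imwrite("pics/a.png",a[:,:800]);cv2.imwrite("pics/b.png",b);cv2.imwrite("pics/c.png",c)
E
```

```text
(no output)
```

View pics/a.png

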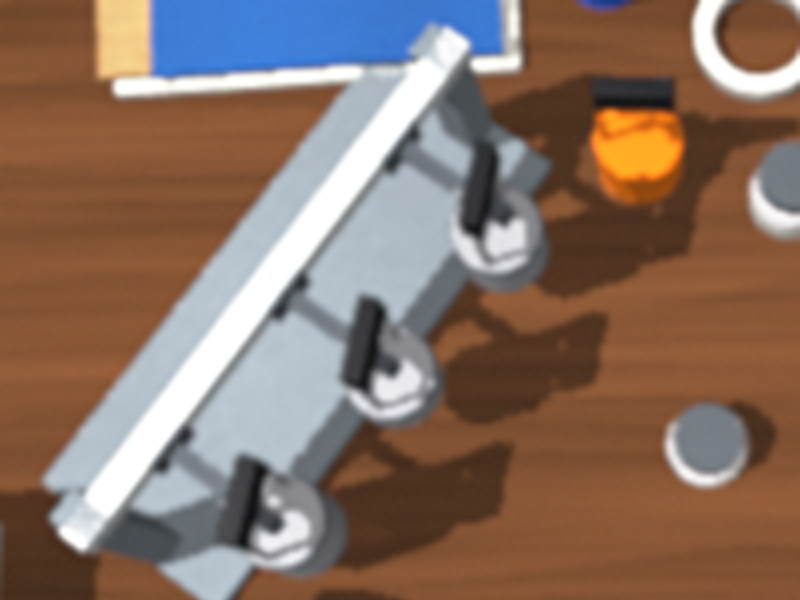

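View pics/b.png

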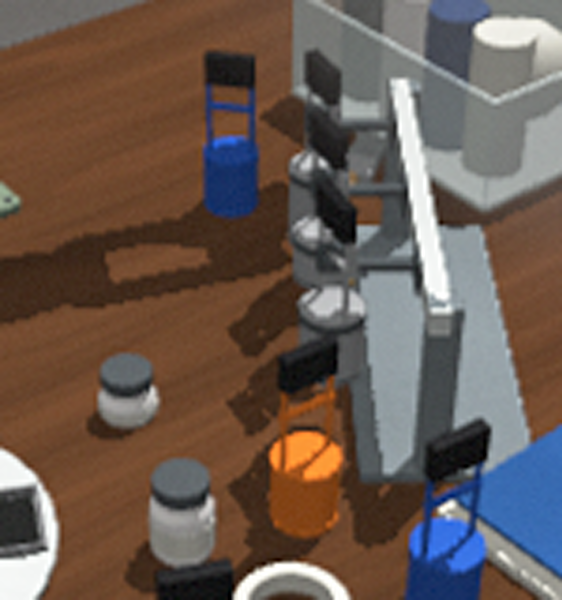

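View pics/c.png

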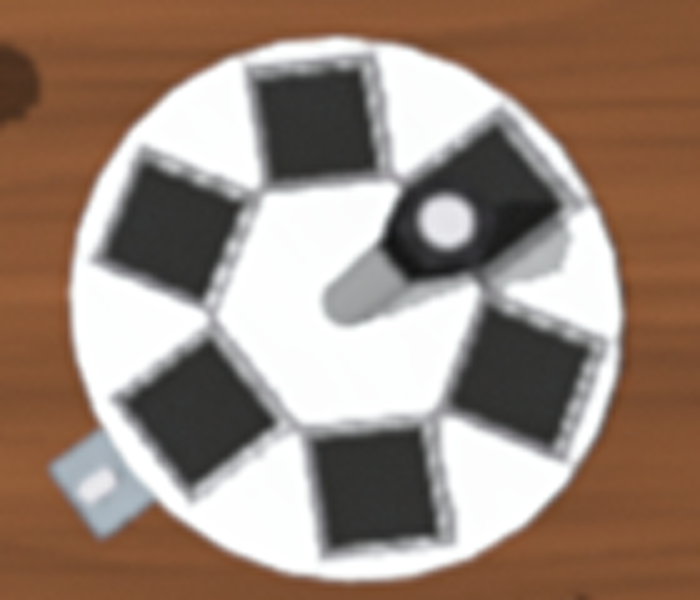

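The top crop shows tabs at about (480,190), (362,340) and (240,505), with the rail diagonal. Carousel pockets are all empty, and the pointer is at lower left. Next I'll compute positions.

```bash
cat > h.py <<'E'
from rig import *
import cv2,numpy as np
from scipy.spatial.transform import Rotation as Ro
def cam(n,st=None):
    m=camera_model(n); f=210/np.tan(np.radians(m["vertical_fov"]/2))
    K=np.array([[f,0,m["cx"]],[0,f,m["cy"]],[0,0,1]])
    if n=="wrist":
        T=np.eye(4);T[:3,:3]=Ro.from_rotvec(st["eef_rot"]).as_matrix();T[:3,3]=st["tool_pos"]
        M=np.linalg.inv(T@np.array(m["mount"]));return K,M[:3,:3],M[:3,3]
    return K,np.array(m["R"]),np.array(m["t"])
def ray(c,p):
    K,R,t=c; d=R.T@np.linalg.inv(K)@np.array([p[0],p[1],1.]); return -R.T@t,d/np.linalg.norm(d)
def onz(c,p,z):
    o,d=ray(c,p); return o+d*(z-o[2])/d[2]
def tri(obs):
    A=np.zeros((3,3));b=np.zeros(3)
    for c,p in obs:
        o,d=ray(c,p);P=np.eye(3)-np.outer(d,d);A+=P;b+=P@o
    X=np.linalg.solve(A,b); return X,[np.linalg.norm((np.eye(3)-np.outer(d,d))@(X-o)) for o,d in (ray(c,p) for c,p in obs)]
def proj(c,X):
    K,R,t=c;q=K@(R@np.array(X,float)+t);return q[:2]/q[2]
def blobs(mask,lo=20,hi=1e9):
    n,l,s,ce=cv2.connectedComponentsWithStats(mask.astype(np.uint8))
    return [(ce[i].round(1),s[i]) for i in range(1,n) if lo<s[i][4]<hi]
E
python3 - <<'E'
from h import *
np.set_printoptions(precision=1,suppress=True)
t=cv2.imread("pics/top0.png");s=cv2.imread("pics/scene0.png");T=cam("top");S=cam("scene")
hsv=cv2.cvtColor(t,cv2.COLOR_BGR2HSV)
white=((t.min(2)>200)).astype(np.uint8)
roi=np.zeros_like(white);roi[170:290,325:450]=1
c=max(cv2.findContours(white*roi,0,1)[0],key=cv2.contourArea)
h=cv2.convexHull(c);P=np.array([onz(T,p[0],34)[:2] for p in h]);
C,r=cv2.minEnclosingCircle(P.astype(np.float32));print("disc",C,r)
dk=(t.max(2)<75)&(roi>0)
for ce,st in blobs(dk,80):
    w=onz(T,ce,34);v=w[:2]-C;print("pocket",ce,st[4],w,np.hypot(*v),np.degrees(np.arctan2(v[1],v[0])))
w=onz(T,(320+95/5,170+485/5),34);v=w[:2]-C;print("ptr z34",np.degrees(np.arctan2(v[1],v[0])))
w=onz(T,(320+95/5,170+485/5),10);v=w[:2]-C;print("ptr z10",np.degrees(np.arctan2(v[1],v[0])))
print("knobtop",onz(T,(320+445/5,170+220/5),255))
# rail top
roi[:]=0;roi[145:285,115:230]=1
w2=((t.min(2)>190).astype(np.uint8)*roi);w2[:, :]=w2
for c in cv2.findContours(w2,0,1)[0]:
    if cv2.contourArea(c)>200:
        rc=cv2.minAreaRect(c);b=cv2.boxPoints(rc);print("rail",[onz(T,p,194)[:2] for p in b])
for n,im,c,R in(("top",t,T,(155,290,130,250)),("scene",s,S,(120,200,300,340))):
    m=np.zeros(im.shape[:2],bool);m[R[0]:R[1],R[2]:R[3]]=im[R[0]:R[1],R[2]:R[3]].max(2)<62
    for ce,st in blobs(m,15):print(n,ce,st,onz(c,ce,238))
for p in((109+  708/4,140+435/4),):print("jarlo",onz(T,(110+708/4,140+435/4),50))
print("jarhi",onz(T,(307,183),80))
E
```

```text
disc (515.4912719726562, -288.2650146484375) 155.84886169433594
pocket [382.9 194.6] 404 [ 620.4 -278.9   34. ] 105.32979813534263 5.07992976253542
pocket [414.1 211.5] 492 [ 568.8 -364.8   34. ] 93.26210313856905 -55.16329519611912
pocket [354.1 215.7] 412 [ 560.1 -192.8   34. ] 105.40974298490498 64.94718412134505
pocket [423.5 245. ] 435 [ 471.8 -383.7   34. ] 104.93965619927744 -114.60435089283062
pocket [359.5 252.1] 426 [ 455.5 -202.4   34. ] 104.71680742577823 124.96527430277759
pocket [394.6 267. ] 439 [ 411.7 -298.    34. ] 104.25514171936548 -174.6323487814637
ptr z34 124.69434308252417
ptr z10 124.58940098787238
knobtop [ 516.2 -289.8  255. ]
rail [array([404.3, 416.3]), array([731.5, 183. ]), array([706.5, 152.1]), array([381.9, 386.2])]
top [230.  187.2] [226 176   8  23 118] [596.2 140.2 238. ]
top [201.7 225.5] [197 216   9  21  93] [501.9 208.5 238. ]
top [172.2 265.9] [169 256   8  21  74] [405.7 277.2 238. ]
scene [315.8 140.7] [312 134   9  14  89] [406.8 281.6 238. ]
scene [316.8 156.2] [311 149  13  17 136] [493.5 214.8 238. ]
scene [318.2 174.9] [308 166  17  19 152] [586.8 143.8 238. ]
scene [335.5 172.4] [330 171   9   7  20] [609.5 197.7 238. ]
scene [315.4 187.8] [309 185  13   8  39] [637.6  90.4 238. ]
scene [303.1 189.6] [300 187   8   6  24] [622.1  54.1 238. ]
scene [303.6 197.1] [300 194   8   6  16] [653.9  31.1 238. ]
jarlo [467.    1.1  50. ]
jarhi [646.9 -58.8  80. ]
```

View pics/wrist0.png

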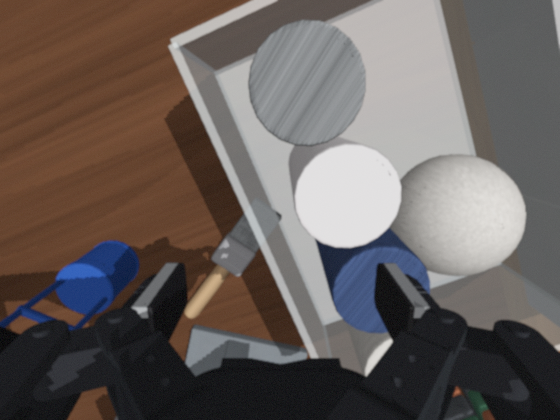

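The wrist view shows only the grey box and its decoys, so nothing to use there. I'll add a helper for converting to move units and go to a viewpoint in front of the rack.

```bash
cat >> h.py <<'E'
YAW=54.3
def rel(P,yaw=None,st=None):
    """shares of turn and shift from the measured pose to TCP P, tool down, tool y at yaw deg"""
    yaw=YAW if yaw is None else yaw
    st=st or state();R=Ro.from_rotvec(st["eef_rot"]).as_matrix();a=np.radians(yaw);y=np.array([np.cos(a),np.sin(a),0]);z=np.array([0,0,-1.])
    G=np.c_[np.cross(y,z),y,z];rv=np.degrees(Ro.from_matrix(R.T@G).as_rotvec())/120
    return rv.round(4).tolist(),(R.T@(np.array(P,float)-st["tool_pos"])/400).round(4).tolist()
E
python3 -c "
from h import *
print(rel([216,532,350]));print(rel([450,1,350]))"
```

```text
([-0.0006, 0.0, 0.1128], [0.0015, -0.0016, -0.2983])
([-0.0006, 0.0, 0.1128], [-1.041, -1.0104, -0.297])
```

```bash
python3 -m handwheel '[[[0,0,0.113],[0,0,-0.3],0],[[0,0,0.113],[0,0,-0.3],0],[[0,0,0.113],[0,0,-0.3],0],[[0,0,0.113],[0,0,-0.3],0],[[0,0,0.113],[0,0,-0.3],0]]'; python3 -c "
from h import *
print(rel([450,1,350]),state()['eef_rot'])"
```

```text
time: 0.57
tool_pos: [217.2, 533.2, 353.6]
eef_rot: [0.963, 2.99, 0.008]
force: [0.4, -0.1, 0.0]
finger_gap: 85.4
gripper_force: 0.0
([0.0024, -0.0005, -0.0001], [-1.2492, -0.7407, 0.0039]) [0.96315599 2.98978973 0.00802733]
```

```bash
python3 -m handwheel '[[[0,0,0],[-1,-0.6,0],0],[[0,0,0],[-1,-0.6,0],0],[[0,0,0],[-1,-0.6,0],0],[[0,0,0],[-1,-0.6,0],0],[[0,0,0],[-1,-0.6,0],0],[[0,0,0],[-1,-0.6,0],0],[[0,0,0],[-1,-0.6,0],0],[[0,0,0],[-1,-0.6,0],0],[[0,0,0],[-1,-0.6,0],0],[[0,0,0],[-1,-0.6,0],0],[[0,0,0],[-1,-0.6,0],0],[[0,0,0],[-1,-0.6,0],0]]' | head -2;  python3 -m handwheel '[[[0,0,0],[-0.25,-0.14,0],0],[[0,0,0],[-0.25,-0.14,0],0],[[0,0,0],[-0.25,-0.14,0],0],[[0,0,0],[-0.25,-0.14,0],0],[[0,0,0],[-0.25,-0.14,0],0]]'; python3 - <<'E'
from h import *
print(rel([450,1,350]));st=state();print(st["eef_rot"])
im=camera("wrist")[:,:,::-1];cv2.imwrite("pics/w1.png",im)
np.save("w1.npy",np.r_[st["tool_pos"],st["eef_rot"]])
E
```

```text
time: 1.57
tool_pos: [402.3, 99.1, 349.4]
time: 1.98
tool_pos: [449.7, -0.4, 349.4]
eef_rot: [-0.966, -2.985, 0.001]
force: [-0.8, 0.3, -0.3]
finger_gap: 85.7
gripper_force: 0.0
([-0.0009, -0.0019, -0.0015], [0.0014, 0.0032, -0.0016])
[-9.66439903e-01 -2.98478622e+00  8.00907642e-04]
```

View pics/w1.png

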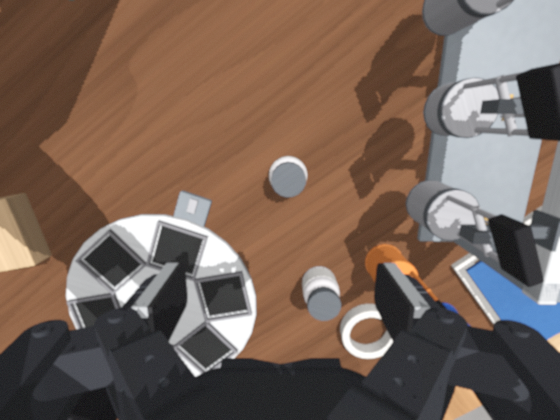

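The wrist view shows the three pots at (445,205), (460,105) and (470,5), the jars at (288,177) and (322,295), and the disc at (160,290). I'll compare the predicted foot outline with the image to identify the heights.

```bash
python3 - <<'E'
from h import *
np.set_printoptions(precision=1,suppress=True)
T=cam("top");S=cam("scene");v=np.load("w1.npy");W=cam("wrist",dict(tool_pos=v[:3],eef_rot=v[3:]))
ps=[((230.,187.2),(318.2,174.9)),((201.7,225.5),(316.8,156.2)),((172.2,265.9),(315.8,140.7))]
th=np.linspace(0,2*np.pi,72)
for i,(a,b) in enumerate(ps):
    X,e=tri([(T,a),(S,b)]);print("hook",i,X,e)
    print("  lid ctr px",proj(W,X-[0,0,98]))
    for n,h in (("tall",188),("mid",168),("short",148)):
        q=np.array([proj(W,X+[30*np.cos(t),30*np.sin(t),-h]) for t in th]);
        k=np.array([proj(T,X+[30*np.cos(t),30*np.sin(t),-h]) for t in th]);
        print("  ",n,"leftmost",q[q[:,0].argmin()],"bottom",q[:,1].max(),"top-cam lowest",k[:,1].max(),"rightmost",k[:,0].max())
im=cv2.imread("pics/w1.png")
cv2.imwrite("pics/w1c.png",cv2.resize(im[0:260,370:560],None,fx=3,fy=3,interpolation=cv2.INTER_CUBIC)[:600])
# jars & pointer, block
print("jarlo",onz(W,(289,177),50),"jarhi",onz(W,(325,305),80))
print("ptr",onz(W,(192,207),10))
E
```

```text
hook 0 [594.  138.7 244.1] [np.float64(0.991760214851206), np.float64(0.991760214851176)]
  lid ctr px [454.1 215.6]
   tall leftmost [399.4 198.5] bottom 217.2928722306375 top-cam lowest 215.17683017747342 rightmost 247.8645432182438
   mid leftmost [404.7 202. ] bottom 221.61133791818062 top-cam lowest 213.6967402188203 rightmost 247.37283506106803
   short leftmost [410.4 205.9] bottom 226.32641256233367 top-cam lowest 212.17314042570075 rightmost 246.86674011569417
hook 1 [501.  207.9 243.9] [np.float64(0.4193305597483864), np.float64(0.41933055974832695)]
  lid ctr px [472.3 108.8]
   tall leftmost [409.6 112.7] bottom 134.44492398646938 top-cam lowest 248.5749474589018 rightmost 223.22805225683211
   mid leftmost [415.8 112.4] bottom 135.17953338688798 top-cam lowest 247.56386942651739 rightmost 222.36862268020005
   short leftmost [422.6 114.4] bottom 135.98717272525838 top-cam lowest 246.52262162425868 rightmost 221.48367055365574
hook 2 [406.8 279.  238.3] [np.float64(2.079261124469622), np.float64(2.079261124469461)]
  lid ctr px [492.1 -20.8]
   tall leftmost [420.6  14.7] bottom 37.39369331226623 top-cam lowest 283.5376564220886 rightmost 197.4851284891766
   mid leftmost [427.8   9.3] bottom 33.25546180667539 top-cam lowest 283.0350191985013 rightmost 196.23538421298093
   short leftmost [435.8   3.3] bottom 28.67472197406286 top-cam lowest 282.51721459529466 rightmost 194.9481097964003
jarlo [462.9   4.1  50. ] jarhi [644.8 -61.1  80. ]
ptr [ 418.6 -150.9   10. ]
```

```bash
python3 - <<'E'
import cv2
im=cv2.imread("pics/w1.png")
cv2.imwrite("pics/w1c.png",cv2.resize(im[0:250,390:560],None,fx=2.4,fy=2.4,interpolation=cv2.INTER_CUBIC))
E
```

```text
(no output)
```

View pics/w1c.png

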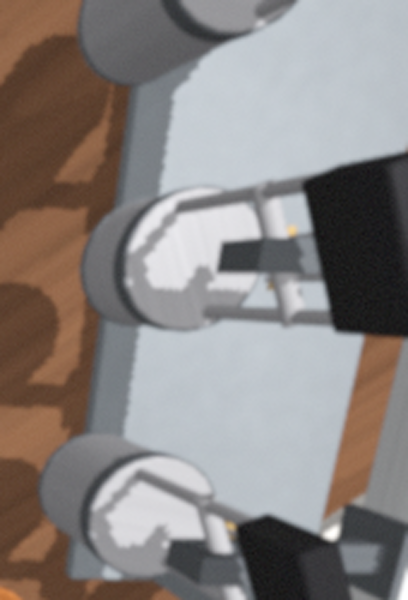

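Shapes say hook2 carries the tall pot, hook1 the short and hook0 the mid. Now I'll hover over hook2's tab.

```bash
python3 -c "
from h import *
print(rel([406,278.5,320]))"
```

```text
([-0.0006, -0.0017, -0.0006], [0.4939, 0.5004, 0.0755])
```

```bash
python3 -m handwheel '[[[0,0,0],[0.494,0.5,0.075],0],[[0,0,0],[0.494,0.5,0.075],0],[[0,0,0],[0.494,0.5,0.075],0],[[0,0,0],[0.494,0.5,0.075],0],[[0,0,0],[0.494,0.5,0.075],0],[[0,0,0],[0.494,0.5,0.075],0],[[0,0,0],[0.494,0.5,0.075],0],[[0,0,0],[0.494,0.5,0.075],0],[[0,0,0],[0.494,0.5,0.075],0],[[0,0,0],[0.494,0.5,0.075],0]]'; python3 - <<'E'
from h import *
st=state();im=camera("wrist")[:,:,::-1];cv2.imwrite("pics/w2.png",im)
np.save("w2.npy",np.r_[st["tool_pos"],st["eef_rot"]])
E
```

```text
time: 2.87
tool_pos: [405.2, 278.3, 321.0]
eef_rot: [-0.96, -2.991, 0.002]
force: [0.2, -0.1, 0.2]
finger_gap: 85.6
gripper_force: 0.0
```

View pics/w2.png

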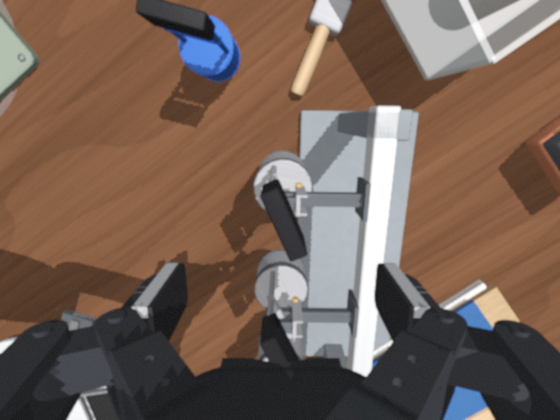

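The tab of the tall pot is at (285,220), its long axis visibly slanted against the hook's arm (row 198). I'll cast its outline corners.

```bash
python3 - <<'E'
from h import *
np.set_printoptions(precision=1,suppress=True)
v=np.load("w2.npy");W=cam("wrist",dict(tool_pos=v[:3],eef_rot=v[3:]));im=cv2.imread("pics/w2.png")
roi=im[165:275,245:320]; m=(roi.max(2)<60).astype(np.uint8)
c=max(cv2.findContours(m,0,1)[0],key=cv2.contourArea);h=cv2.approxPolyDP(cv2.convexHull(c),2.0,True)[:,0]+[245,165]
print(cv2.contourArea(c))
R=Ro.from_euler("z",54.3,degrees=True).as_matrix()
for p in h:
    print(p,"gray",[ (R.T@(onz(W,p,z)))[:2] for z in (258,222)])
# expected outline with square tab at the triangulated place
X=np.array([406,278.5,238])
for s in(20,-16):
    print(s,[proj(W,X+R@np.array([a,b,s])) for a,b in((-7,-27),(7,-27),(7,27),(-7,27))])
for r in range(180,262,8):
    row=roi[r-165].max(1);k=np.where(row<60)[0]; print(r,k.min()+245 if len(k) else None,k.max()+245 if len(k) else None)
E
```

```text
1587.5
[275 180] gray [array([ 458.6, -135.1]), array([ 457.9, -141.9])]
[284 193] gray [array([ 464.5, -143.8]), array([ 464.9, -152.2])]
[303 238] gray [array([ 477.9, -175.8]), array([ 480.6, -189.8])]
[305 254] gray [array([ 479.5, -187.8]), array([ 482.6, -203.9])]
[292 259] gray [array([ 470.4, -191.7]), array([ 471.9, -208.4])]
[262 198] gray [array([ 449.9, -147.3]), array([ 447.7, -156.3])]
[264 185] gray [array([ 451.3, -138.4]), array([ 449.4, -145.9])]
20 [array([271.7, 262.2]), array([291.4, 262.3]), array([292.4, 187.7]), array([271.3, 187.6])]
-16 [array([272.9, 243. ]), array([290., 243.]), array([290.8, 177.8]), array([272.6, 177.8])]
180 275 276
188 263 280
196 262 285
204 265 288
212 267 292
220 271 296
228 276 299
236 280 302
244 283 304
252 287 305
260 None None
```

The outline shows the tab yawed about 24.5° anticlockwise from the rack axes, with its centre near (407,280). I'll grip it along its own axes, then square it up before pushing.

```bash
python3 -c "
from h import *
print(rel([407,280,320],78.8))"
```

```text
([-0.0002, -0.0, -0.204], [0.0006, 0.0065, 0.0033])
```

```bash
python3 -m handwheel '[[[0,0,-0.204],[0,0.007,0],0],[[0,0,-0.204],[0,0.007,0],0],[[0,0,-0.204],[0,0.007,0],0],[[0,0,-0.204],[0,0.007,0],0],[[0,0,-0.204],[0,0.007,0.06],0],[[0,0,-0.204],[0,0.007,0.12],0],[[0,0,-0.204],[0,0.007,0.18],0],[[0,0,-0.204],[0,0.007,0.25],0],[[0,0,-0.204],[0,0.007,0.25],0],[[0,0,-0.204],[0,0.007,0.25],0]]' 80; python3 -c "
from h import *
print(rel([407,280,220],78.8))"; python3 -m handwheel '[[[0,0,0],[0,0,0],80],[[0,0,0],[0,0,0],140],[[0,0,0],[0,0,0],170],[[0,0,0],[0,0,0],190],[[0,0,0],[0,0,0],220],[[0,0,0],[0,0,0],255],[[0,0,0],[0,0,0],255],[[0,0,0],[0,0,0],255],[[0,0,0],[0,0,0],255],[[0,0,0],[0,0,0],255]]' 80
```

```text
time: 3.75
tool_pos: [407.7, 279.0, 221.1]
eef_rot: [-0.31, -3.124, 0.002]
force: [-0.2, 0.0, 0.4]
finger_gap: 85.5
gripper_force: 0.0
([-0.0008, -0.0008, -0.0012], [0.0022, 0.0021, 0.0027])
time: 4.58
tool_pos: [408.2, 280.4, 221.9]
eef_rot: [0.308, 3.126, 0.001]
force: [-1.0, -1.6, 5.1]
finger_gap: 13.1
gripper_force: 78.0
```

```bash
python3 -m handwheel '[[[0,0,0.06],[0,0,0],255],[[0,0,0.12],[0,0,0],255],[[0,0,0.18],[0,0,0],255],[[0,0,0.204],[0,0,0],255],[[0,0,0.204],[0,0,0],255],[[0,0,0.204],[0,0,0],255]]'; python3 -m handwheel '[[[0,0,0],[0,0.012,0],255],[[0,0,0],[0,0.024,0],255],[[0,0,0],[0,0.036,0],255],[[0,0,0],[0,0.048,0],255],[[0,0,0],[0,0.052,0],255],[[0,0,0],[0,0.052,0],255],[[0,0,0],[0,0.052,0],255]]'
```

```text
time: 5.08
tool_pos: [408.2, 280.3, 221.8]
eef_rot: [0.963, 2.99, 0.001]
force: [-0.0, -1.1, 5.5]
finger_gap: 12.7
gripper_force: 78.0
time: 5.67
tool_pos: [416.0, 291.6, 221.7]
eef_rot: [-0.961, -2.986, 0.024]
force: [-9.7, -14.7, 16.1]
finger_gap: 13.0
gripper_force: 79.9
```

```bash
python3 - <<'E'
from h import *
w=camera("wrist")[:,:,::-1];s=camera("scene")[:,:,::-1];t=camera("top")[:,:,::-1]
for n,i in(("w",w),("s",s),("t",t)):cv2.imwrite(f"pics/p3{n}.png",i)
rs=lambda i,f:cv2.resize(i,None,fx=f,fy=f,interpolation=cv2.INTER_CUBIC)
A=rs(w[150:350,180:380],2);B=rs(s[110:210,280:380],4);
cv2.imwrite("pics/p3.png",np.hstack([A,B]))
E
```

```text
(no output)
```

View pics/p3.png

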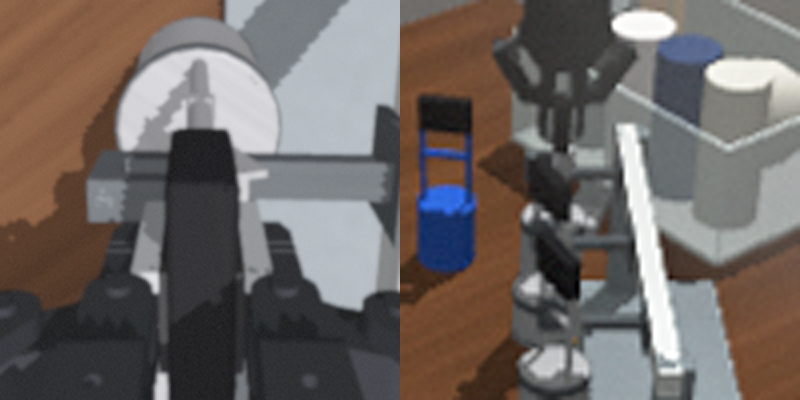

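The tab is now square to the hook arm (crop row 185), with the nose end at crop x≈88 and the flap at x≈250. I'll work out where the bar sits along the hook.

```bash
python3 - <<'E'
from h import *
np.set_printoptions(precision=1,suppress=True)
st=state();W=cam("wrist",st);T=Ro.from_rotvec(st["eef_rot"]).as_matrix()
print(st["tool_pos"],st["force"],st["moment"],T.round(3))
R=Ro.from_euler("z",54.3,degrees=True).as_matrix()
t=R.T@st["tool_pos"]
for n,p,z in(("nose end bot",(180+88/2,150+220/2),182),("nose upper",(180+88/2,150+165/2),190),("nose upper207",(180+100/2,150+152/2),207),("flap",(180+250/2,150+180/2),194),("flapR",(180+268/2,150+172/2),194),("tabL",(180+168/2,150+185/2),258),("tabR",(180+238/2,150+185/2),258)):
    print(n,(R.T@onz(W,p,z)-t)[:2])
E
```

```text
[416.  291.6 221.7] [-10.  -15.4  15.8] [-3.   2.   0.1] [[-0.8  0.6 -0. ]
 [ 0.6  0.8 -0. ]
 [ 0.  -0.  -1. ]]
nose end bot [-36.4 -15.2]
nose upper [-33.8   6.2]
nose upper207 [-27.   16.2]
flap [13.5  3.4]
flapR [18.6  5.9]
tabL [-5.6 27.6]
tabR [ 7.1 27.7]
```

```bash
python3 -m handwheel '[[[0,0,0],[0,0,-0.005],255],[[0,0,0],[0,0,-0.01],255],[[0,0,0],[0,0,-0.015],255],[[0,0,0],[0,0,-0.02],255],[[0,0,0],[0,0,-0.02],255]]'; python3 -c "
from h import *
R=Ro.from_euler('z',54.3,degrees=True).as_matrix();print(R.T@state()['tool_pos'],R.T@state()['force'])"
```

```text
time: 6.23
tool_pos: [419.6, 296.8, 228.8]
eef_rot: [-0.963, -2.989, 0.003]
force: [-2.6, -3.1, -3.2]
finger_gap: 12.9
gripper_force: 77.8
[ 485.87035089 -167.52661055  228.82076596] [-4.04566021  0.31798538 -3.17141928]
```

```bash
python3 -m handwheel '[[[0,0,0],[0,0,-0.015],255],[[0,0,0],[0,0,-0.03],255],[[0,0,0],[0,0,-0.045],255],[[0,0,0],[0,0,-0.053],255],[[0,0,0],[0,0,-0.053],255],[[0,0,0],[0,0,-0.053],255]]'; python3 -m handwheel '[[[0,0,0],[0,-0.03,0],255],[[0,0,0],[0,-0.06,0],255],[[0,0,0],[0,-0.1,0],255],[[0,0,0],[0,-0.15,0],255],[[0,0,0],[0,-0.2,0],255],[[0,0,0],[0,-0.25,0],255],[[0,0,0],[0,-0.25,0],255],[[0,0,0],[0,-0.25,0],255]]';python3 -c "
from h import *
print(rel([455.3,-202.3,300]),rel([455.3,-202.3,330]))"
```

```text
time: 6.73
tool_pos: [420.6, 297.7, 251.1]
eef_rot: [0.963, 2.989, 0.003]
force: [-0.0, 0.4, -3.6]
finger_gap: 13.2
gripper_force: 78.1
time: 7.4
tool_pos: [360.5, 214.7, 250.6]
eef_rot: [0.965, 2.99, 0.0]
force: [-0.1, 1.6, -2.6]
finger_gap: 13.2
gripper_force: 78.7
([0.0001, 0.0, -0.0008], [-0.8019, -0.7069, -0.1236]) ([0.0001, 0.0, -0.0008], [-0.8019, -0.7069, -0.1986])
```

```bash
python3 -m handwheel '[[[0,0,0],[0,-0.03,-0.06],255],[[0,0,0],[0,-0.08,-0.1236],255],[[0,0,0],[-0.06,-0.13,-0.1236],255],[[0,0,0],[-0.13,-0.19,-0.1236],255],[[0,0,0],[-0.2,-0.25,-0.1236],255],[[0,0,0],[-0.27,-0.31,-0.1236],255],[[0,0,0],[-0.34,-0.37,-0.1236],255],[[0,0,0],[-0.41,-0.43,-0.1236],255],[[0,0,0],[-0.48,-0.49,-0.1236],255],[[0,0,0],[-0.55,-0.55,-0.1236],255],[[0,0,0],[-0.62,-0.6,-0.1236],255],[[0,0,0],[-0.69,-0.65,-0.1236],255]]' | head -2;  python3 -m handwheel '[[[0,0,0],[-0.05,-0.03,0],255],[[0,0,0],[-0.08,-0.045,0],255],[[0,0,0],[-0.1,-0.053,0],255],[[0,0,0],[-0.112,-0.057,0],255],[[0,0,0],[-0.112,-0.057,0.05],255],[[0,0,0],[-0.112,-0.057,0.1],255],[[0,0,0],[-0.112,-0.057,0.14],255],[[0,0,0],[-0.112,-0.057,0.16],255],[[0,0,0],[-0.112,-0.057,0.16],255],[[0,0,0],[-0.112,-0.057,0.16],255]]';python3 - <<'E'
from h import *
print(rel([455.3,-202.3,235]))
st=state();im=camera("wrist")[:,:,::-1];cv2.imwrite("pics/w4.png",im);np.save("w4.npy",np.r_[st["tool_pos"],st["eef_rot"]])
t=camera("top")[:,:,::-1];cv2.imwrite("pics/t4.png",t)
rs=lambda i,f:cv2.resize(i,None,fx=f,fy=f,interpolation=cv2.INTER_CUBIC)
A=rs(im[60:340,150:430],10/7);B=rs(t[200:300,310:410],4)
cv2.imwrite("pics/p4.png",np.hstack([A,B]))
E
```

```text
time: 8.4
tool_pos: [434.3, -158.2, 299.9]
time: 9.23
tool_pos: [457.3, -200.2, 236.4]
eef_rot: [0.962, 2.99, 0.0]
force: [-0.7, 0.2, -3.3]
finger_gap: 12.8
gripper_force: 79.2
([0.0002, 0.0001, 0.0003], [0.001, -0.0072, 0.0034])
```

View pics/p4.png

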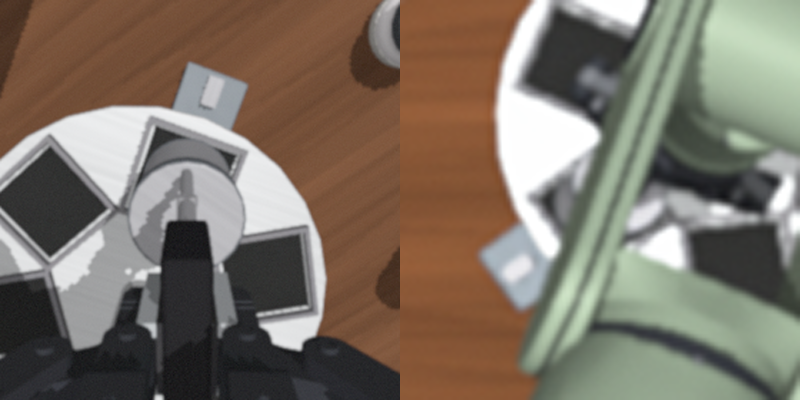

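In the left crop, the pocket's outer rim corners are at (150,117) and (245,150), and the lid spans x 130–244 with its centre at about (187,212). I'll cast both.

```bash
python3 - <<'E'
from h import *
np.set_printoptions(precision=1,suppress=True)
v=np.load("w4.npy");W=cam("wrist",dict(tool_pos=v[:3],eef_rot=v[3:]));im=cv2.imread("pics/w4.png")
px=lambda x,y:(150+x*.7,60+y*.7)
a,b=onz(W,px(151,118),42),onz(W,px(245,150),42);d=(b-a)[:2];print("edge",np.hypot(*d),np.degrees(np.arctan2(d[1],d[0])))
m=((a+b)/2)[:2];n=np.array([-d[1],d[0]])/np.hypot(*d)
ax=np.array([np.cos(np.radians(-55)),np.sin(np.radians(-55))]);
print("mid",m,"pocket centre",m+39*ax)
for z in(150,154,158):print("lid",z,onz(W,px(187,158),z)[:2],onz(W,px(130,212),z)[:2],onz(W,px(244,212),z)[:2], (onz(W,px(130,212),z)/2+onz(W,px(244,212),z)/2)[:2])
e=onz(W,px(50,135),42);f=onz(W,px(48,265),42);print("left pocket diag mid",(e+f)/2, np.linalg.norm(e-f))
print("tcp",v[:3])
E
```

```text
edge 73.17611633201325 35.75615454567094
mid [ 434.6 -173. ] pocket centre [ 457. -205.]
lid 150 [ 429.8 -180.2] [ 435.5 -221.2] [ 470.4 -172.5] [ 453.  -196.8]
lid 154 [ 429.3 -179.8] [ 434.9 -220.1] [ 469.2 -172.2] [ 452.  -196.2]
lid 158 [ 428.7 -179.5] [ 434.3 -219. ] [ 468. -172.] [ 451.1 -195.5]
left pocket diag mid [ 410.3 -296.4   42. ] 103.55211624460271
tcp [ 457.3 -200.2  236.4]
```

```bash
python3 - <<'E'
from h import *
np.set_printoptions(precision=1,suppress=True)
v=np.load("w4.npy");W4=cam("wrist",dict(tool_pos=v[:3],eef_rot=v[3:]))
R=Ro.from_euler("z",54.3,degrees=True).as_matrix()
st3=dict(tool_pos=np.array([416,291.6,221.7]),eef_rot=np.array([-.961,-2.986,.024]));W3=cam("wrist",st3)
p3=lambda x,y:(180+x/2,150+y/2)
p4=lambda x,y:(150+x*.7,60+y*.7)
for n,W,p,t,pts,L,Tb in(("3",W3,p3,st3["tool_pos"],[(200,45),(117,130),(282,130)],(200,185),(200,130)),("4",W4,p4,v[:3],[(187,158),(130,212),(244,212)],(187,262),(187,222))):
    print(n,[(R.T@(onz(W,p(*q),t[2]-82)-t))[:2] for q in pts],"tabtop",(R.T@(onz(W,p(*L),t[2]+36)-t))[:2],"tabbot",(R.T@(onz(W,p(*Tb),t[2]))-R.T@t)[:2])
# lid ellipse fit in image w4: bright/grey disc edge vs predicted for upright pot
for dx in(0,3,6):print(dx,[proj(W4,v[:3]+R@np.array([a,b+dx,-82])).round(0) for a,b in((-30,0),(30,0),(0,30))], "crop->",[((proj(W4,v[:3]+R@np.array([a,b+dx,-82]))-[150,60])/.7).round(0) for a,b in((-30,0),(30,0),(0,30))])
E
```

```text
3 [array([-1.8, 33.4]), array([-32.6,   1.5]), array([28.5,  1.8])] tabtop [ 0.2 27.6] tabbot [-0.4 26.9]
4 [array([ 0.2, 34.7]), array([-29.2,   6.7]), array([29.6,  6.8])] tabtop [-0.  27.2] tabbot [ 0.  26.7]
0 [array([240., 217.]), array([321., 217.]), array([281., 177.])] crop-> [array([129., 224.]), array([244., 225.]), array([187., 167.])]
3 [array([240., 213.]), array([321., 213.]), array([281., 173.])] crop-> [array([129., 219.]), array([245., 219.]), array([187., 161.])]
6 [array([240., 209.]), array([321., 209.]), array([281., 169.])] crop-> [array([128., 213.]), array([245., 213.]), array([187., 155.])]
```

```bash
python3 -m handwheel '[[[0,0,0],[-0.004,-0.007,0],255],[[0,0,0],[-0.004,-0.007,0.02],255],[[0,0,0],[-0.004,-0.007,0.04],255],[[0,0,0],[-0.004,-0.007,0.05],255],[[0,0,0],[-0.004,-0.007,0.06],255],[[0,0,0],[-0.004,-0.007,0.06],255]]';  python3 -m handwheel '[[[0,0,0],[0,0,0.005],255],[[0,0,0],[0,0,0.01],255],[[0,0,0],[0,0,0.015],255],[[0,0,0],[0,0,0.018],255],[[0,0,0],[0,0,0.018],255],[[0,0,0],[0,0,0.018],255]]'
```

```text
time: 9.83
tool_pos: [456.2, -203.9, 210.7]
eef_rot: [-0.963, -2.988, -0.001]
force: [-0.3, 0.0, -4.0]
finger_gap: 13.1
gripper_force: 79.2
time: 10.33
tool_pos: [457.4, -204.1, 206.5]
eef_rot: [0.963, 2.988, 0.001]
force: [-1.3, 0.9, 5.6]
finger_gap: 12.9
gripper_force: 80.6
```

The floor is reached at the expected height (206.5). Releasing, rising and looking at the knob.

```bash
python3 -m handwheel '[[[0,0,0],[0,0,0],200],[[0,0,0],[0,0,0],150],[[0,0,0],[0,0,0],100],[[0,0,0],[0,0,0],80],[[0,0,0],[0,0,-0.03],80],[[0,0,0],[0,0,-0.07],80],[[0,0,0],[0,0,-0.13],60],[[0,0,0],[0,0,-0.2],60],[[0,0,0],[0,0,-0.28],0],[[0,0,0],[0,0,-0.28],0],[[0,0,0],[0,0,-0.28],0]]' 80; python3 - <<'E'
from h import *
np.set_printoptions(precision=1,suppress=True)
print(rel([515.8,-289,318],5))
st=state();W=cam("wrist",st);im=camera("wrist")[:,:,::-1];cv2.imwrite("pics/w5.png",im)
print("expected pot lid",proj(W,[457,-203,124]),"knob",proj(W,[515.8,-289,255]))
E
```

```text
time: 11.25
tool_pos: [457.5, -204.5, 318.4]
eef_rot: [0.962, 2.986, -0.001]
force: [-0.4, 0.6, -0.3]
finger_gap: 85.2
gripper_force: 0.0
([0.0012, 0.0017, 0.4106], [-0.2416, -0.0865, 0.002])
expected pot lid [281.3 184. ] knob [235.8 343.2]
```

```bash
python3 -m handwheel '[[[0,0,0.411],[-0.241,-0.0865,0],0],[[0,0,0.411],[-0.241,-0.0865,0],0],[[0,0,0.411],[-0.241,-0.0865,0],0],[[0,0,0.411],[-0.241,-0.0865,0],0],[[0,0,0.411],[-0.241,-0.0865,0],0],[[0,0,0.411],[-0.241,-0.0865,0],0],[[0,0,0.411],[-0.241,-0.0865,0],0],[[0,0,0.411],[-0.241,-0.0865,0],0],[[0,0,0.411],[-0.241,-0.0865,0],0],[[0,0,0.411],[-0.241,-0.0865,0],0]]';python3 - <<'E'
from h import *
np.set_printoptions(precision=1,suppress=True)
print(rel([515.8,-289,318],5))
st=state();W=cam("wrist",st);im=camera("wrist")[:,:,::-1];cv2.imwrite("pics/w6.png",im)
np.save("w6.npy",np.r_[st["tool_pos"],st["eef_rot"]])
print("expected lid",proj(W,[455,-202,124]),"knob",proj(W,[515.8,-289,255]))
E
```

```text
time: 12.13
tool_pos: [514.5, -288.3, 315.7]
eef_rot: [-2.119, -2.317, 0.001]
force: [1.0, 0.9, -0.6]
finger_gap: 85.2
gripper_force: 0.0
([-0.0007, -0.0005, 0.0008], [-0.002, 0.003, -0.0057])
expected lid [228.8  96.5] knob [282.4 227.6]
```

View pics/w6.png

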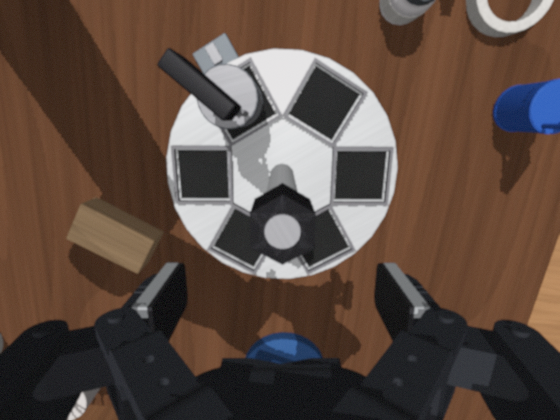

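The pot stands in the pointer's pocket with its lid at (228,95), as predicted. The knob at (282,225) has its flats facing left and right, so I'll grip and turn it.

```bash
python3 -m handwheel '[[[0,0,0],[-0.002,0.003,0.06],0],[[0,0,0],[-0.002,0.003,0.12],0],[[0,0,0],[-0.002,0.003,0.18],0],[[0,0,0],[-0.002,0.003,0.235],0],[[0,0,0],[-0.002,0.003,0.235],40],[[0,0,0],[-0.002,0.003,0.235],80],[[0,0,0],[-0.002,0.003,0.235],130],[[0,0,0],[-0.002,0.003,0.235],180],[[0,0,0],[-0.002,0.003,0.235],255],[[0,0,0],[-0.002,0.003,0.235],255],[[0,0,0],[-0.002,0.003,0.235],255]]' 60;  python3 -m handwheel '[[[0,0,-0.03],[0,0,0],255],[[0,0,-0.08],[0,0,0],255],[[0,0,-0.13],[0,0,0],255],[[0,0,-0.18],[0,0,0],255],[[0,0,-0.23],[0,0,0],255],[[0,0,-0.28],[0,0,0],255],[[0,0,-0.33],[0,0,0],255],[[0,0,-0.38],[0,0,0],255],[[0,0,-0.43],[0,0,0],255],[[0,0,-0.48],[0,0,0],255],[[0,0,-0.5],[0,0,0],255],[[0,0,-0.5],[0,0,0],255]]'
```

```text
time: 13.1
tool_pos: [515.7, -289.8, 224.9]
eef_rot: [2.122, 2.314, -0.002]
force: [-4.1, -0.3, 6.1]
finger_gap: 42.9
gripper_force: 70.4
time: 14.1
tool_pos: [515.0, -290.2, 224.9]
eef_rot: [0.679, 3.067, -0.004]
force: [-7.4, -2.3, 6.2]
finger_gap: 42.9
gripper_force: 70.5
```

```bash
python3 -m handwheel '[[[0,0,-0.5],[0,0,0],150],[[0,0,0],[0,0,0],100],[[0,0,0],[0,0,0],50],[[0,0,0],[0,0,0],0],[[0,0,0],[0,0,0],0],[[0,0,0],[0,0,-0.08],0],[[0,0,0],[0,0,-0.16],0],[[0,0,0],[0,0,-0.24],0],[[0,0,0],[0,0,-0.26],0],[[0,0,0],[0,0,-0.26],0]]' | head -3; python3 -c "
from h import *
print(rel([598,139,325]))"
```

```text
time: 14.93
tool_pos: [517.4, -289.7, 330.2]
eef_rot: [0.678, 3.06, -0.003]
([0.0001, 0.0035, 0.0894], [0.2698, 1.0566, 0.0105])
```

```bash
python3 -m handwheel '[[[0,0,0.089],[0.27,1,0],0],[[0,0,0.089],[0.27,1,0],0],[[0,0,0.089],[0.27,1,0],0],[[0,0,0.089],[0.27,1,0],0],[[0,0,0.089],[0.27,1,0],0],[[0,0,0.089],[0.27,1,0],0],[[0,0,0.089],[0.27,1,0],0],[[0,0,0.089],[0.27,1,0],0],[[0,0,0.089],[0.27,1,0],0],[[0,0,0.089],[0.27,1,0],0],[[0,0,0.089],[0.27,1,0],0],[[0,0,0.089],[0.27,1,0],0]]' | head -2; python3 -m handwheel '[[[0,0,0],[0,0.056,0],0],[[0,0,0],[0,0.056,0],0],[[0,0,0],[0,0.056,0],0],[[0,0,0],[0,0.056,0],0]]'|head -3; cat >> h.py <<'E'
def tab(im,st,X,ztop=258,th=60):
    """outline corners of the black tab expected at X; rack coordinates on z=ztop"""
    W=cam("wrist",st);c0=proj(W,X).astype(int);x0,y0=c0[0]-50,c0[1]-60
    roi=im[y0:y0+110,x0:x0+100];m=(roi.max(2)<th).astype(np.uint8)
    l=cv2.connectedComponentsWithStats(m);print([(s[4],ce.round()) for s,ce in zip(l[2][1:],l[3][1:]) if s[4]>150])
    c=max(cv2.findContours(m,0,1)[0],key=cv2.contourArea);h=cv2.approxPolyDP(cv2.convexHull(c),2.0,True)[:,0]+[x0,y0]
    R=Ro.from_euler("z",54.3,degrees=True).as_matrix();print("expect",c0,"X rack",(R.T@np.array(X))[:2].round(1),cv2.contourArea(c))
    for p in h:print(p,(R.T@onz(W,p,ztop))[:2].round(1))
E
python3 - <<'E'
from h import *
st=state();im=camera("wrist")[:,:,::-1];cv2.imwrite("pics/w7.png",im);tab(im,st,[598,139,238])
T=cam("top");t=camera("top")[:,:,::-1];cv2.imwrite("pics/t7.png",t)
roi=np.zeros(t.shape[:2],bool);roi[170:290,325:450]=1
for ce,s in blobs((t.max(2)<75)&roi,80):
    v=onz(T,ce,34)[:2]-[515.5,-288.3];print(ce,s[4],np.hypot(*v).round(),np.degrees(np.arctan2(v[1],v[0])).round(1))
E
```

```text
time: 15.93
tool_pos: [587.0, 121.0, 324.3]
time: 16.27
tool_pos: [600.2, 135.6, 326.0]
eef_rot: [-0.965, -2.988, 0.002]
[(np.int32(1619), array([50., 60.]))]
expect [282 210] X rack [ 461.8 -404.5] 1564.0
[273 171] [ 455.1 -371.5]
[276 172] [ 457.1 -372.2]
[304 236] [ 476.8 -417.8]
[304 243] [ 476.9 -423.1]
[292 249] [ 468.3 -427.8]
[288 248] [ 465.5 -427. ]
[260 187] [ 446.3 -382.4]
[262 177] [ 447.7 -375.5]
[382.7 194.7] 425 105.0 5.4
[414.4 211.7] 491 94.0 -55.7
[354.5 215.8] 457 104.0 64.9
[420.6 249.5] 603 103.0 -123.1
[359.4 251.8] 486 104.0 124.5
[385.6 265.2] 105 99.0 171.3
```

Carousel clicked fine (pockets still at 125+60k°). The mid tab is at about (598,140) with yaw about 79°. Gripping it and squaring it up.

```bash
python3 -c "
from h import *
print(rel([598,140.3,221],79))"
```

```text
([-0.0003, -0.0001, -0.2067], [0.0111, 0.0061, 0.2641])
```

```bash
python3 -m handwheel '[[[0,0,-0.207],[0.011,0.006,0],0],[[0,0,-0.207],[0.011,0.006,0],0],[[0,0,-0.207],[0.011,0.006,0],0],[[0,0,-0.207],[0.011,0.006,0],0],[[0,0,-0.207],[0.011,0.006,0.06],0],[[0,0,-0.207],[0.011,0.006,0.12],0],[[0,0,-0.207],[0.011,0.006,0.18],0],[[0,0,-0.207],[0.011,0.006,0.24],0],[[0,0,-0.207],[0.011,0.006,0.264],0],[[0,0,-0.207],[0.011,0.006,0.264],0],[[0,0,-0.207],[0.011,0.006,0.264],0]]' 80|head -2; python3 -m handwheel '[[[0,0,0],[0,0,0],80],[[0,0,0],[0,0,0],140],[[0,0,0],[0,0,0],170],[[0,0,0],[0,0,0],190],[[0,0,0],[0,0,0],220],[[0,0,0],[0,0,0],255],[[0,0,0],[0,0,0],255],[[0,0,0],[0,0,0],255],[[0,0,0],[0,0,0],255],[[0,0,0],[0,0,0],255]]' 80;python3 -m handwheel '[[[0,0,0.06],[0,0,0],255],[[0,0,0.12],[0,0,0],255],[[0,0,0.18],[0,0,0],255],[[0,0,0.21],[0,0,0],255],[[0,0,0.21],[0,0,0],255],[[0,0,0.21],[0,0,0],255]]'; python3 -m handwheel '[[[0,0,0],[0,0.012,0],255],[[0,0,0],[0,0.024,0],255],[[0,0,0],[0,0.036,0],255],[[0,0,0],[0,0.048,0],255],[[0,0,0],[0,0.052,0],255],[[0,0,0],[0,0.052,0],255],[[0,0,0],[0,0.052,0],255]]'
```

```text
time: 17.28
tool_pos: [598.7, 141.2, 221.8]
time: 18.12
tool_pos: [598.6, 141.4, 221.7]
eef_rot: [0.298, 3.127, -0.0]
force: [0.0, -2.0, 4.5]
finger_gap: 13.6
gripper_force: 78.1
time: 18.62
tool_pos: [598.9, 142.1, 221.6]
eef_rot: [0.97, 2.987, 0.002]
force: [-0.2, 0.4, 4.6]
finger_gap: 13.1
gripper_force: 78.5
time: 19.2
tool_pos: [607.4, 154.0, 221.5]
eef_rot: [-0.969, -2.983, 0.018]
force: [-9.2, -10.5, 10.4]
finger_gap: 13.1
gripper_force: 79.6
```

```bash
python3 -m handwheel '[[[0,0,0],[0,0,-0.005],255],[[0,0,0],[0,0,-0.01],255],[[0,0,0],[0,0,-0.015],255],[[0,0,0],[0,0,-0.02],255],[[0,0,0],[0,0,-0.02],255]]'
```

```text
time: 19.62
tool_pos: [609.7, 158.0, 228.1]
eef_rot: [-0.971, -2.985, 0.004]
force: [-2.6, -2.4, -3.3]
finger_gap: 13.1
gripper_force: 77.9
```

```bash
python3 -m handwheel '[[[0,0,0],[0,0,-0.015],255],[[0,0,0],[0,0,-0.03],255],[[0,0,0],[0,0,-0.045],255],[[0,0,0],[0,0,-0.053],255],[[0,0,0],[0,0,-0.053],255],[[0,0,0],[0,0,-0.053],255]]'; python3 -m handwheel '[[[0,0,0],[0,-0.03,0],255],[[0,0,0],[0,-0.06,0],255],[[0,0,0],[0,-0.1,0],255],[[0,0,0],[0,-0.15,0],255],[[0,0,0],[0,-0.2,0],255],[[0,0,0],[0,-0.25,0],255],[[0,0,0],[0,-0.25,-0.06],255],[[0,0,0],[0,-0.25,-0.12],255],[[0,0,0],[0,-0.25,-0.12],255]]';python3 -c "
from h import *
print(rel([457,-203.5,300]))"
```

```text
time: 20.12
tool_pos: [611.1, 159.0, 251.0]
eef_rot: [0.972, 2.986, 0.002]
force: [-0.7, 0.7, -3.5]
finger_gap: 13.3
gripper_force: 78.3
time: 20.87
tool_pos: [552.8, 76.6, 303.2]
eef_rot: [0.972, 2.979, 0.006]
force: [0.6, 0.8, -2.1]
finger_gap: 13.1
gripper_force: 79.6
([0.0029, 0.0033, -0.0038], [-0.2196, -0.7068, 0.0051])
```

```bash
python3 -m handwheel '[[[0,0,0],[-0.02,-0.07,0],255],[[0,0,0],[-0.05,-0.16,0],255],[[0,0,0],[-0.08,-0.26,0],255],[[0,0,0],[-0.11,-0.36,0],255],[[0,0,0],[-0.14,-0.46,0],255],[[0,0,0],[-0.17,-0.55,0],255],[[0,0,0],[-0.2,-0.63,0],255],[[0,0,0],[-0.215,-0.68,0],255],[[0,0,-0.004],[-0.22,-0.707,0.03],255],[[0,0,-0.004],[-0.22,-0.707,0.1],255],[[0,0,-0.004],[-0.22,-0.707,0.16],255],[[0,0,-0.004],[-0.22,-0.707,0.18],255]]'; python3 -c "
from h import *
print(rel([457,-203.5,200]))"
```

```text
time: 21.87
tool_pos: [452.9, -202.0, 222.1]
eef_rot: [-0.96, -2.983, -0.002]
force: [-0.7, 0.6, -3.7]
finger_gap: 12.7
gripper_force: 79.8
([-0.0007, -0.0039, 0.0002], [-0.0109, 0.0031, 0.0552])
```

```bash
python3 -m handwheel '[[[0,-0.004,0],[-0.011,0.003,0],255],[[0,-0.004,0],[-0.011,0.003,0.02],255],[[0,-0.004,0],[-0.011,0.003,0.04],255],[[0,-0.004,0],[-0.011,0.003,0.055],255],[[0,-0.004,0],[-0.011,0.003,0.055],255],[[0,-0.004,0],[-0.011,0.003,0.055],255]]'; python3 - <<'E'
from h import *
np.set_printoptions(precision=1,suppress=True)
print(rel([457,-203.5,186]))
st=state();W=cam("wrist",st);im=camera("wrist")[:,:,::-1];cv2.imwrite("pics/w8.png",im)
# lid far edge: brightness profile along image column through the lid centre
R=Ro.from_euler("z",54.3,degrees=True).as_matrix();t=st["tool_pos"]
for d in(0,3,6):print(d,[proj(W,t+R@np.array([a,b+d,-82])) for a,b in((-30,0),(30,0),(0,30))])
print(im[140:200:2,281].mean(1).round());
print(im[215,225:255].mean(1).round(),im[215,305:335].mean(1).round())
E
```

```text
time: 22.37
tool_pos: [460.7, -204.2, 204.3]
eef_rot: [0.958, 2.984, -0.004]
force: [0.6, -0.3, -2.7]
finger_gap: 13.2
gripper_force: 79.9
([0.0, 0.0039, 0.001], [0.0089, -0.004, 0.0458])
0 [array([240.2, 216.2]), array([321.1, 216.4]), array([280.8, 176.3])]
3 [array([240.1, 212.3]), array([321.3, 212.5]), array([280.8, 172.1])]
6 [array([240. , 208.4]), array([321.4, 208.6]), array([280.8, 167.9])]
[232. 230. 226. 172. 149. 151. 122.  44.  47.  50.  50.  61. 105. 115.
 114. 112.  89.  99. 174. 189. 153. 122. 123. 120. 121. 121. 122. 120.
 117. 113.]
[163. 155. 158. 158. 160. 160. 160. 161. 159. 162. 161. 158. 148. 135.
 144. 169. 183. 185. 185. 184. 184. 183. 178. 166. 150. 137. 131. 124.
 124. 122.] [188. 187. 186. 185. 183. 184. 185. 185. 186. 186. 185. 185. 185. 181.
 169. 163. 197. 224. 232. 231. 231. 229. 228. 228. 229. 229. 230. 230.
 231. 231.]
```

```bash
python3 -m handwheel '[[[0,0.002,0],[0.007,-0.003,0],255],[[0,0.002,0],[0.007,-0.003,0],255],[[0,0.002,0],[0.007,-0.003,0],255]]'; python3 -m handwheel '[[[0,0,0],[0,0,0.01],255],[[0,0,0],[0,0,0.02],255],[[0,0,0],[0,0,0.03],255],[[0,0,0],[0,0,0.04],255],[[0,0,0],[0,0,0.046],255],[[0,0,0],[0,0,0.048],255],[[0,0,0],[0,0,0.048],255]]'
```

```text
time: 22.67
tool_pos: [457.7, -203.7, 204.7]
eef_rot: [0.959, 2.987, -0.002]
force: [0.1, -0.4, -2.3]
finger_gap: 12.6
gripper_force: 79.8
time: 23.25
tool_pos: [458.2, -203.7, 186.1]
eef_rot: [0.959, 2.986, -0.001]
force: [-0.8, 0.6, 4.0]
finger_gap: 13.3
gripper_force: 81.2
```

```bash
python3 -m handwheel '[[[0,0,0],[0,0,0],200],[[0,0,0],[0,0,0],150],[[0,0,0],[0,0,0],100],[[0,0,0],[0,0,0],80],[[0,0,0],[0,0,-0.03],80],[[0,0,0],[0,0,-0.07],80],[[0,0,0],[0,0,-0.13],60],[[0,0,0],[0,0,-0.2],60],[[0,0,0],[0,0,-0.28],0],[[0,0,0],[0,0,-0.34],0],[[0,0,0],[0,0,-0.34],0],[[0,0,0],[0,0,-0.34],0]]' 80 | head -2; python3 - <<'E'
from h import *
np.set_printoptions(precision=1,suppress=True)
print(rel([516,-290,320],5))
E
```

```text
time: 24.25
tool_pos: [457.8, -203.6, 322.3]
([0.0018, 0.0031, 0.4116], [-0.2439, -0.0909, 0.0075])
```

```bash
python3 -m handwheel '[[[0,0,0.411],[-0.244,-0.091,0],0],[[0,0,0.411],[-0.244,-0.091,0],0],[[0,0,0.411],[-0.244,-0.091,0],0],[[0,0,0.411],[-0.244,-0.091,0],0],[[0,0,0.411],[-0.244,-0.091,0],0],[[0,0,0.411],[-0.244,-0.091,0],0],[[0,0,0.411],[-0.244,-0.091,0],0],[[0,0,0.411],[-0.244,-0.091,0],0],[[0,0,0.411],[-0.244,-0.091,0],0],[[0,0,0.411],[-0.244,-0.091,0],0]]'|head -3;python3 - <<'E'
from h import *
np.set_printoptions(precision=1,suppress=True)
print(rel([516,-290,223],5))
st=state();im=camera("wrist")[:,:,::-1];cv2.imwrite("pics/w9.png",im)
E
```

```text
time: 25.08
tool_pos: [515.2, -289.6, 320.5]
eef_rot: [2.117, 2.318, 0.0]
([0.0008, 0.0008, 0.0018], [-0.0008, 0.0015, 0.2438])
```

```bash
python3 -m handwheel '[[[0,0,0],[0,0.002,0.06],0],[[0,0,0],[0,0.002,0.12],0],[[0,0,0],[0,0.002,0.18],0],[[0,0,0],[0,0.002,0.243],0],[[0,0,0],[0,0.002,0.243],40],[[0,0,0],[0,0.002,0.243],80],[[0,0,0],[0,0.002,0.243],130],[[0,0,0],[0,0.002,0.243],180],[[0,0,0],[0,0.002,0.243],255],[[0,0,0],[0,0.002,0.243],255],[[0,0,0],[0,0.002,0.243],255]]' 60;  python3 -m handwheel '[[[0,0,-0.03],[0,0,0],255],[[0,0,-0.08],[0,0,0],255],[[0,0,-0.13],[0,0,0],255],[[0,0,-0.18],[0,0,0],255],[[0,0,-0.23],[0,0,0],255],[[0,0,-0.28],[0,0,0],255],[[0,0,-0.33],[0,0,0],255],[[0,0,-0.38],[0,0,0],255],[[0,0,-0.43],[0,0,0],255],[[0,0,-0.48],[0,0,0],255],[[0,0,-0.5],[0,0,0],255],[[0,0,-0.5],[0,0,0],255]]'; python3 -m handwheel '[[[0,0,0],[0,0,0],150],[[0,0,0],[0,0,0],100],[[0,0,0],[0,0,0],50],[[0,0,0],[0,0,0],0],[[0,0,0],[0,0,0],0],[[0,0,0],[0,0,-0.08],0],[[0,0,0],[0,0,-0.16],0],[[0,0,0],[0,0,-0.24],0],[[0,0,0],[0,0,-0.26],0],[[0,0,0],[0,0,-0.26],0]]' | head -3; python3 -c "
from h import *
print(rel([502.5,209,325]))"
```

```text
time: 26.05
tool_pos: [515.9, -290.6, 226.7]
eef_rot: [2.117, 2.314, -0.002]
force: [-4.9, -0.2, 6.1]
finger_gap: 43.2
gripper_force: 68.6
time: 27.05
tool_pos: [515.9, -290.6, 226.7]
eef_rot: [0.675, 3.063, -0.004]
force: [-6.7, -1.8, 6.0]
finger_gap: 43.1
gripper_force: 68.6
time: 27.88
tool_pos: [517.6, -290.2, 331.7]
eef_rot: [0.675, 3.057, -0.006]
([-0.0, 0.0055, 0.09], [0.5599, 1.1162, 0.0091])
```

```bash
python3 -m handwheel '[[[0,0,0.09],[0.5,1,0],0],[[0,0,0.09],[0.5,1,0],0],[[0,0,0.09],[0.5,1,0],0],[[0,0,0.09],[0.5,1,0],0],[[0,0,0.09],[0.5,1,0],0],[[0,0,0.09],[0.5,1,0],0],[[0,0,0.09],[0.5,1,0],0],[[0,0,0.09],[0.5,1,0],0],[[0,0,0.09],[0.5,1,0],0],[[0,0,0.09],[0.5,1,0],0],[[0,0,0.09],[0.5,1,0],0],[[0,0,0.09],[0.5,1,0],0]]' | head -2; python3 -m handwheel '[[[0,0,0],[0.025,0.122,0],0],[[0,0,0],[0.025,0.122,0],0],[[0,0,0],[0.025,0.122,0],0],[[0,0,0],[0.025,0.122,0],0],[[0,0,0],[0.025,0.122,0],0]]'|head -3
python3 - <<'E'
from h import *
print(rel([503,210,325]))
st=state();im=camera("wrist")[:,:,::-1];cv2.imwrite("pics/w10.png",im);tab(im,st,[503,210,238])
T=cam("top");t=camera("top")[:,:,::-1];cv2.imwrite("pics/t10.png",t)
roi=np.zeros(t.shape[:2],bool);roi[170:290,325:450]=1
for ce,s in blobs((t.max(2)<75)&roi,80):
    v=onz(T,ce,34)[:2]-[515.5,-288.3];print(ce,s[4],np.hypot(*v).round(),np.degrees(np.arctan2(v[1],v[0])).round(1))
E
```

```text
time: 28.88
tool_pos: [502.3, 162.6, 324.9]
time: 29.3
tool_pos: [523.3, 201.5, 326.5]
eef_rot: [0.964, 2.987, -0.004]
([-0.0008, 0.0017, -0.0006], [0.0536, -0.0125, 0.0035])
[(np.int32(1703), array([48., 61.]))]
expect [274 186] X rack [ 464.1 -285.9] 1622.0
[263 148] [ 457.4 -255.8]
[266 149] [ 459.3 -256.4]
[292 204] [ 476.7 -293.9]
[294 219] [ 478.2 -304.7]
[290 223] [ 475.4 -307.7]
[279 226] [ 467.7 -309.9]
[248 161] [ 447.3 -264.3]
[255 152] [ 452.  -258.4]
[383.2 194.6] 401 105.0 4.6
[338.5 191.4] 92 180.0 49.4
[414.3 211.7] 494 93.0 -55.6
[354.  215.8] 445 106.0 65.2
[443.  234.2] 81 154.0 -95.3
[413.6 254.4] 254 96.0 -136.8
[359.2 251.7] 480 105.0 124.2
[368.5 286.4] 209 169.0 157.0
```

```bash
python3 -m handwheel '[[[0,0,-0.206],[0.053,-0.012,0],0],[[0,0,-0.206],[0.053,-0.012,0],0],[[0,0,-0.206],[0.053,-0.012,0],0],[[0,0,-0.206],[0.053,-0.012,0],0],[[0,0,-0.206],[0.053,-0.012,0],0],[[0,0,-0.206],[0.053,-0.012,0],0]]' 80|head -3; python3 -c "
from h import *
print(rel([503,210.2,221],78.8))"
```

```text
time: 29.9
tool_pos: [503.6, 210.5, 327.4]
eef_rot: [0.305, 3.123, -0.003]
([-0.0007, 0.002, 0.0004], [0.0025, -0.0005, 0.2659])
```

```bash
python3 -m handwheel '[[[0,0,0],[0,0,0.06],0],[[0,0,0],[0,0,0.12],0],[[0,0,0],[0,0,0.18],0],[[0,0,0],[0,0,0.24],0],[[0,0,0],[0,0,0.265],0],[[0,0,0],[0,0,0.265],0],[[0,0,0],[0,0,0.265],0]]' 80|head -2; python3 -m handwheel '[[[0,0,0],[0,0,0],80],[[0,0,0],[0,0,0],140],[[0,0,0],[0,0,0],170],[[0,0,0],[0,0,0],190],[[0,0,0],[0,0,0],220],[[0,0,0],[0,0,0],255],[[0,0,0],[0,0,0],255],[[0,0,0],[0,0,0],255],[[0,0,0],[0,0,0],255],[[0,0,0],[0,0,0],255]]' 80;python3 -m handwheel '[[[0,0,0.06],[0,0,0],255],[[0,0,0.12],[0,0,0],255],[[0,0,0.18],[0,0,0],255],[[0,0,0.206],[0,0,0],255],[[0,0,0.206],[0,0,0],255],[[0,0,0.206],[0,0,0],255]]'|head -3; python3 -m handwheel '[[[0,0,0],[0,0.012,0],255],[[0,0,0],[0,0.024,0],255],[[0,0,0],[0,0.036,0],255],[[0,0,0],[0,0.048,0],255],[[0,0,0],[0,0.052,0],255],[[0,0,0],[0,0.052,0],255],[[0,0,0],[0,0.052,0],255]]'; python3 -m handwheel '[[[0,0,0],[0,0,-0.005],255],[[0,0,0],[0,0,-0.01],255],[[0,0,0],[0,0,-0.015],255],[[0,0,0],[0,0,-0.02],255],[[0,0,0],[0,0,-0.02],255]]'
```

```text
time: 30.48
tool_pos: [504.5, 210.9, 221.6]
time: 31.32
tool_pos: [504.3, 210.9, 221.5]
eef_rot: [0.301, 3.123, -0.003]
force: [-1.1, -1.5, 4.3]
finger_gap: 12.6
gripper_force: 78.2
time: 31.82
tool_pos: [504.4, 211.2, 221.5]
eef_rot: [0.96, 2.986, -0.001]
time: 32.4
tool_pos: [512.9, 223.5, 221.4]
eef_rot: [-0.96, -2.99, 0.021]
force: [-7.9, -11.9, 13.2]
finger_gap: 13.0
gripper_force: 79.7
time: 32.82
tool_pos: [515.6, 227.6, 228.5]
eef_rot: [0.962, 2.988, -0.004]
force: [-2.5, -3.1, -1.6]
finger_gap: 13.1
gripper_force: 77.9
```

```bash
python3 -m handwheel '[[[0,0,0],[0,0,-0.015],255],[[0,0,0],[0,0,-0.03],255],[[0,0,0],[0,0,-0.045],255],[[0,0,0],[0,0,-0.053],255],[[0,0,0],[0,0,-0.053],255],[[0,0,0],[0,0,-0.053],255]]'; python3 -m handwheel '[[[0,0,0],[0,-0.03,0],255],[[0,0,0],[0,-0.06,0],255],[[0,0,0],[0,-0.1,0],255],[[0,0,0],[0,-0.15,0],255],[[0,0,0],[0,-0.2,0],255],[[0,0,0],[0,-0.25,0],255],[[0,0,0],[0,-0.25,-0.06],255],[[0,0,0],[0,-0.25,-0.12],255],[[0,0,0],[0,-0.25,-0.12],255]]';python3 -c "
from h import *
print(rel([457,-203.5,300]))"
```

```text
time: 33.32
tool_pos: [516.6, 228.5, 250.9]
eef_rot: [0.962, 2.985, 0.001]
force: [0.2, -0.3, -2.0]
finger_gap: 13.3
gripper_force: 78.2
time: 34.07
tool_pos: [458.6, 146.3, 302.6]
eef_rot: [0.962, 2.979, 0.006]
force: [0.9, 1.6, -1.3]
finger_gap: 13.1
gripper_force: 79.4
([0.0033, 0.0046, -0.0007], [-0.5081, -0.7118, 0.0064])
```

```bash
python3 -m handwheel '[[[0,0,0],[-0.03,-0.04,0],255],[[0,0,0],[-0.08,-0.11,0],255],[[0,0,0],[-0.13,-0.19,0],255],[[0,0,0],[-0.18,-0.27,0],255],[[0,0,0],[-0.24,-0.34,0],255],[[0,0,0],[-0.3,-0.42,0],255],[[0,0,0],[-0.36,-0.5,0],255],[[0,0,0],[-0.42,-0.58,0],255],[[0,0,0],[-0.46,-0.64,0],255],[[0,0,0],[-0.49,-0.68,0],255],[[0,0,0],[-0.508,-0.712,0],255],[[0,0,0],[-0.508,-0.712,0],255]]'|head -3; python3 -m handwheel '[[[0,0,0],[0,0,0.05],255],[[0,0,0],[0,0,0.1],255],[[0,0,0],[0,0,0.15],255],[[0,0,0],[0,0,0.2],255],[[0,0,0],[0,0,0.25],255],[[0,0,0],[0,0,0.28],255],[[0,0,0],[0,0,0.28],255],[[0,0,0],[0,0,0.28],255]]'; python3 -c "
from h import *
print(rel([457,-203.5,166]))"
```

```text
time: 35.07
tool_pos: [454.9, -205.6, 297.9]
eef_rot: [0.968, 2.986, -0.004]
time: 35.73
tool_pos: [455.9, -202.4, 186.5]
eef_rot: [0.962, 2.989, -0.001]
force: [-0.1, -0.1, -1.4]
finger_gap: 13.2
gripper_force: 79.2
([-0.0, 0.001, 0.0], [-0.0038, -0.0007, 0.0513])
```

```bash
python3 -m handwheel '[[[0,0,0],[-0.004,-0.001,0.01],255],[[0,0,0],[-0.004,-0.001,0.02],255],[[0,0,0],[-0.004,-0.001,0.03],255],[[0,0,0],[-0.004,-0.001,0.04],255],[[0,0,0],[-0.004,-0.001,0.05],255],[[0,0,0],[-0.004,-0.001,0.053],255],[[0,0,0],[-0.004,-0.001,0.053],255],[[0,0,0],[-0.004,-0.001,0.053],255]]'
```

```text
time: 36.4
tool_pos: [457.8, -204.6, 165.9]
eef_rot: [0.962, 2.986, -0.002]
force: [-0.3, 0.2, -1.6]
finger_gap: 12.8
gripper_force: 79.4
```

Not touching yet; a little further.

```bash
python3 -m handwheel '[[[0,0,0],[0,0,0.003],255],[[0,0,0],[0,0,0.006],255],[[0,0,0],[0,0,0.006],255],[[0,0,0],[0,0,0.006],255]]'
```

```text
time: 36.73
tool_pos: [458.9, -204.7, 165.7]
eef_rot: [0.962, 2.983, -0.001]
force: [-1.2, 0.3, 9.4]
finger_gap: 13.3
gripper_force: 81.3
```

Seated. Release, rise, go to the knob.

```bash
python3 -m handwheel '[[[0,0,0],[0,0,0],200],[[0,0,0],[0,0,0],150],[[0,0,0],[0,0,0],100],[[0,0,0],[0,0,0],80],[[0,0,0],[0,0,-0.03],80],[[0,0,0],[0,0,-0.07],80],[[0,0,0],[0,0,-0.13],60],[[0,0,0],[0,0,-0.2],60],[[0,0,0],[0,0,-0.28],0],[[0,0,0],[0,0,-0.37],0],[[0,0,0],[0,0,-0.4],0],[[0,0,0],[0,0,-0.4],0]]' 80 | head -2; python3 - <<'E'
from h import *
print(rel([516,-290,320],5))
E
```

```text
time: 37.73
tool_pos: [458.8, -204.9, 327.1]
([0.0031, 0.005, 0.4106], [-0.2402, -0.0892, 0.0206])
```

```bash
python3 -m handwheel '[[[0,0,0.411],[-0.24,-0.089,0.015],0],[[0,0,0.411],[-0.24,-0.089,0.015],0],[[0,0,0.411],[-0.24,-0.089,0.015],0],[[0,0,0.411],[-0.24,-0.089,0.015],0],[[0,0,0.411],[-0.24,-0.089,0.015],0],[[0,0,0.411],[-0.24,-0.089,0.015],0],[[0,0,0.411],[-0.24,-0.089,0.015],0],[[0,0,0.411],[-0.24,-0.089,0.015],0],[[0,0,0.411],[-0.24,-0.089,0.015],0],[[0,0,0.411],[-0.24,-0.089,0.015],0],[[0,0,0.411],[-0.24,-0.089,0.015],0]]'|head -3;python3 - <<'E'
from h import *
print(rel([516,-290,225],5))
st=state();im=camera("wrist")[:,:,::-1];cv2.imwrite("pics/w11.png",im)
E
```

```text
time: 38.65
tool_pos: [514.3, -289.0, 317.3]
eef_rot: [2.119, 2.315, 0.001]
([0.0011, 0.001, 0.0004], [-0.0023, 0.0035, 0.2309])
```

View pics/w11.png

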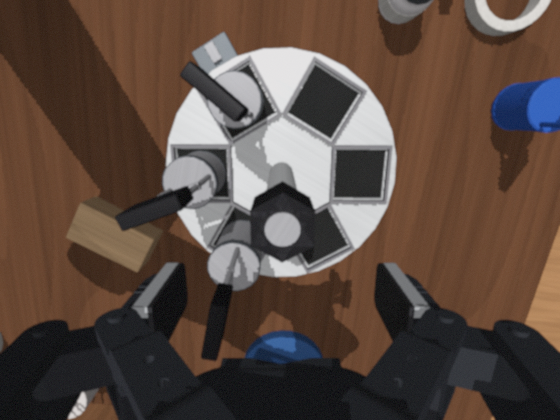

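All three pots stand in their pockets: short at the pointer (235,98), mid at (192,178), tall at (233,265). Next is turn three.

```bash
python3 -m handwheel '[[[0,0,0],[-0.002,0.003,0.06],0],[[0,0,0],[-0.002,0.003,0.12],0],[[0,0,0],[-0.002,0.003,0.18],0],[[0,0,0],[-0.002,0.003,0.23],0],[[0,0,0],[-0.002,0.003,0.23],40],[[0,0,0],[-0.002,0.003,0.23],80],[[0,0,0],[-0.002,0.003,0.23],130],[[0,0,0],[-0.002,0.003,0.23],180],[[0,0,0],[-0.002,0.003,0.23],255],[[0,0,0],[-0.002,0.003,0.23],255],[[0,0,0],[-0.002,0.003,0.23],255]]' 60;  python3 -m handwheel '[[[0,0,-0.03],[0,0,0],255],[[0,0,-0.08],[0,0,0],255],[[0,0,-0.13],[0,0,0],255],[[0,0,-0.18],[0,0,0],255],[[0,0,-0.23],[0,0,0],255],[[0,0,-0.28],[0,0,0],255],[[0,0,-0.33],[0,0,0],255],[[0,0,-0.38],[0,0,0],255],[[0,0,-0.43],[0,0,0],255],[[0,0,-0.48],[0,0,0],255],[[0,0,-0.5],[0,0,0],255],[[0,0,-0.5],[0,0,0],255]]'; python3 -m handwheel '[[[0,0,0],[0,0,0],150],[[0,0,0],[0,0,0],100],[[0,0,0],[0,0,0],50],[[0,0,0],[0,0,0],0],[[0,0,0],[0,0,0],0],[[0,0,0],[0,0,-0.08],0],[[0,0,0],[0,0,-0.16],0],[[0,0,0],[0,0,-0.24],0],[[0,0,0],[0,0,-0.26],0],[[0,0,0],[0,0,-0.26],0]]' | head -3; python3 - <<'E'
from h import *
np.set_printoptions(precision=1,suppress=True)
print(rel([645,-60,320]))
T=cam("top");t=camera("top")[:,:,::-1];cv2.imwrite("pics/t12.png",t)
E
```

```text
time: 39.62
tool_pos: [515.9, -290.6, 228.1]
eef_rot: [2.119, 2.311, -0.0]
force: [-3.6, -0.4, 6.5]
finger_gap: 42.7
gripper_force: 68.9
time: 40.62
tool_pos: [515.9, -290.6, 228.1]
eef_rot: [0.679, 3.061, -0.004]
force: [-4.0, -3.0, 6.1]
finger_gap: 42.8
gripper_force: 68.8
time: 41.45
tool_pos: [516.9, -290.3, 333.2]
eef_rot: [0.678, 3.057, -0.006]
([-0.0001, 0.0054, 0.0889], [-0.0461, 0.6572, 0.0328])
```

```bash
python3 - <<'E'
from h import *
np.set_printoptions(precision=1,suppress=True)
T=cam("top");t=cv2.imread("pics/t12.png");hs=cv2.cvtColor(t,cv2.COLOR_BGR2HSV)
og=(hs[...,0]>5)&(hs[...,0]<18)&(hs[...,1]>200)&(hs[...,2]>170)
for ce,s in blobs(og,60):print("orange",ce,s,onz(T,ce,70))
bl=(hs[...,0]>105)&(hs[...,0]<125)&(hs[...,1]>170)
for ce,s in blobs(bl,60):print("blue",ce,s,onz(T,ce,70))
# jars: grey lids
gy=(hs[...,1]<60)&(t.max(2)>85)&(t.max(2)<160)
for ce,s in blobs(gy,60,500):
  if 250<ce[0]<330 and 160<ce[1]<280:print("lid",ce,s,onz(T,ce,80),onz(T,ce,50))
print("tape",onz(T,(300,148),12))
roi=np.zeros(t.shape[:2],bool);roi[170:290,325:450]=1
for ce,s in blobs((t.max(2)<75)&roi,80):
    v=onz(T,ce,34)[:2]-[515.5,-288.3];print(ce,s[4],np.hypot(*v).round(),np.degrees(np.arctan2(v[1],v[0])).round(1))
E
```

```text
orange [268.2 176.1] [258 167  23  23 235] [672.2  49.7  70. ]
blue [189.8 124.7] [ 149   92   85   66 4923] [831.9 274.6  70. ]
blue [344.  126.5] [334 112  22  29 460] [ 816.7 -171.8   70. ]
blue [260.1 126.8] [250 114  21  27 448] [821.1  70.9  70. ]
blue [518.4 216. ] [ 490  190   58   51 1826] [ 542.3 -642.9   70. ]
blue [180.4 335.9] [167 327  25  22 366] [238.6 288.1  70. ]
lid [308.7 185.2] [299 176  19  24 287] [640.4 -63.3  80. ] [648.6 -65.2  50. ]
lid [282.2 240.2] [272 232  20  20 268] [486.6  14.1  80. ] [491.3  13.9  50. ]
tape [774.7 -45.3  12. ]
[389.6 192.7] 612 111.0 -5.3
[440.7 188.5] 135 199.0 -53.0
[439.  206.2] 281 163.0 -65.7
[354.4 215.3] 412 105.0 64.2
[359.2 251.8] 426 105.0 124.3
[430.4 250.9] 124 129.0 -118.2
```

Jar_lo has been knocked to about (491,14), and the carousel is fine. Going over jar_hi.

```bash
python3 -m handwheel '[[[0,0.005,0.089],[-0.046,0.657,0.05],0],[[0,0.005,0.089],[-0.046,0.657,0.05],0],[[0,0.005,0.089],[-0.046,0.657,0.05],0],[[0,0.005,0.089],[-0.046,0.657,0.05],0],[[0,0.005,0.089],[-0.046,0.657,0.05],0],[[0,0.005,0.089],[-0.046,0.657,0.05],0],[[0,0.005,0.089],[-0.046,0.657,0.1],0],[[0,0.005,0.089],[-0.046,0.657,0.18],0],[[0,0.005,0.089],[-0.046,0.657,0.25],0],[[0,0.005,0.089],[-0.046,0.657,0.25],0],[[0,0.005,0.089],[-0.046,0.657,0.25],0]]'|head -3;cat >> h.py <<'E'
def lid(im,st,X,r=28):
    """bluish-grey jar lid near X (lid top centre): fit ellipse to its outline, cast at X[2]"""
    W=cam("wrist",st);c=proj(W,X);rp=np.linalg.norm(proj(W,np.array(X)+[r,0,0])-c)
    yy,xx=np.mgrid[:im.shape[0],:im.shape[1]];near=np.hypot(xx-c[0],yy-c[1])<1.6*rp
    hs=cv2.cvtColor(im,cv2.COLOR_BGR2HSV)
    m=near&(hs[...,0]>85)&(hs[...,0]<125)&(hs[...,1]>15)&(hs[...,1]<110)&(im.max(2)<185)
    m=cv2.morphologyEx(m.astype(np.uint8),cv2.MORPH_OPEN,np.ones((5,5)))
    cs=cv2.findContours(m,0,1)[0];k=max(cs,key=cv2.contourArea);(e,r1),rad=cv2.minEnclosingCircle(k)[0],cv2.minEnclosingCircle(k)[1]
    E=cv2.fitEllipse(k);print("expect",c.round(),rp.round(),"ellipse",np.round(E[0],1),np.round(E[1],1),"circle",e,r1,rad,"->",onz(W,E[0],X[2]).round(1))
E
python3 - <<'E'
from h import *
st=state();im=camera("wrist")[:,:,::-1].copy();cv2.imwrite("pics/w13.png",im)
print(rel([645,-60.5,60]));lid(im,st,[645,-60.5,80])
c=proj(cam("wrist",st),[645,-60.5,80]).astype(int);print(im[c[1],c[0]],cv2.cvtColor(im,cv2.COLOR_BGR2HSV)[c[1],c[0]-60:c[0]+60:10])
E
```

```text
time: 42.42
tool_pos: [642.5, -59.4, 226.7]
eef_rot: [-0.959, -2.978, 0.0]
([-0.0008, -0.0037, -0.0003], [-0.0068, 0.001, 0.423])
expect [282. 201.] 29.0 ellipse [279.7 201.5] [48.7 48.9] circle 279.4595031738281 201.6495361328125 25.117094039916992 -> [644.1 -62.5  80. ]
[115 110 105] [[ 12 133 119]
 [ 12 134 114]
 [ 12 138 107]
 [ 11 131  66]
 [105  23 112]
 [103  20 115]
 [105  22 115]
 [108  22 114]
 [105  22 117]
 [ 12 135 113]
 [ 13 140 113]
 [ 10 119  77]]
```

```bash
python3 -c "
from h import *
print(rel([644,-62.3,28]))"; python3 -m handwheel '[[[0,0,0],[-0.008,-0.002,0.06],0],[[0,0,0],[-0.008,-0.002,0.13],0],[[0,0,0],[-0.008,-0.002,0.2],0],[[0,0,0],[-0.008,-0.002,0.27],0],[[0,0,0],[-0.008,-0.002,0.34],0],[[0,0,0],[-0.008,-0.002,0.41],0],[[0,0,0],[-0.008,-0.002,0.46],0],[[0,0,0],[-0.008,-0.002,0.495],0],[[0,0,0],[-0.008,-0.002,0.495],0],[[0,0,0],[-0.008,-0.002,0.495],0]]';python3 -m handwheel '[[[0,0,0],[0,0,0],30],[[0,0,0],[0,0,0],50],[[0,0,0],[0,0,0],70],[[0,0,0],[0,0,0],90],[[0,0,0],[0,0,0],110],[[0,0,0],[0,0,0],150],[[0,0,0],[0,0,0],200],[[0,0,0],[0,0,0],255],[[0,0,0],[0,0,0],255]]' 60
```

```text
([-0.0008, -0.0037, -0.0003], [-0.008, -0.004, 0.503])
time: 43.3
tool_pos: [646.1, -62.2, 33.1]
eef_rot: [-0.963, -2.986, -0.002]
force: [0.2, 0.2, 0.3]
finger_gap: 85.6
gripper_force: 0.0
time: 44.05
tool_pos: [645.6, -62.1, 33.9]
eef_rot: [-0.962, -2.987, -0.002]
force: [-1.6, -0.9, 7.7]
finger_gap: 53.6
gripper_force: 61.8
```

```bash
python3 -m handwheel '[[[0,0,0],[0,0,-0.05],255],[[0,0,0],[0,0,-0.12],255],[[0,0,0],[0,0,-0.19],255],[[0,0,0],[0,0,-0.26],255],[[0,0,0],[0,0,-0.31],255],[[0,0,0],[0,0,-0.31],255]]';python3 -c "
from h import *
print(rel([456,-203,158]))"
```

```text
time: 44.55
tool_pos: [648.2, -62.2, 160.9]
eef_rot: [0.963, 2.987, 0.005]
force: [1.1, 0.5, -2.3]
finger_gap: 53.3
gripper_force: 64.7
([0.0019, 0.001, -0.0002], [0.1847, -0.5663, 0.0045])
```

```bash
python3 -m handwheel '[[[0,0,0],[0.015,-0.05,0],255],[[0,0,0],[0.04,-0.12,0],255],[[0,0,0],[0.07,-0.21,0],255],[[0,0,0],[0.1,-0.3,0],255],[[0,0,0],[0.13,-0.39,0],255],[[0,0,0],[0.155,-0.47,0],255],[[0,0,0],[0.175,-0.53,0],255],[[0,0,0],[0.185,-0.566,0],255],[[0,0,0],[0.185,-0.566,0.04],255],[[0,0,0],[0.185,-0.566,0.1],255],[[0,0,0],[0.185,-0.566,0.16],255],[[0,0,0],[0.185,-0.566,0.16],255]]';python3 -c "
from h import *
print(rel([456,-203,67]))"
```

```text
time: 45.55
tool_pos: [448.7, -200.6, 87.4]
eef_rot: [-0.959, -2.973, -0.004]
force: [-1.5, 0.4, -2.8]
finger_gap: 53.1
gripper_force: 64.9
([-0.0014, -0.0086, -0.0004], [-0.0192, 0.0059, 0.0507])
```

```bash
python3 -m handwheel '[[[0,0,0],[0,0,0],255],[[0,0,0],[0,0,0],255],[[0,0,0],[0,0,0],255],[[0,0,0],[0,0,0],255]]'|head -3;python3 -c "
from h import *
print(rel([456,-203,67]))"
```

```text
time: 45.88
tool_pos: [453.9, -202.7, 93.6]
eef_rot: [-0.962, -2.987, -0.001]
([-0.0002, -0.0018, -0.0001], [-0.0049, 0.0025, 0.0665])
```

```bash
python3 -m handwheel '[[[0,0,0],[-0.004,0.002,0.015],255],[[0,0,0],[-0.004,0.002,0.03],255],[[0,0,0],[-0.004,0.002,0.045],255],[[0,0,0],[-0.004,0.002,0.055],255],[[0,0,0],[-0.004,0.002,0.062],255],[[0,0,0],[-0.004,0.002,0.066],255],[[0,0,0],[-0.004,0.002,0.068],255],[[0,0,0],[-0.004,0.002,0.068],255],[[0,0,0],[-0.004,0.002,0.068],255]]'
```

```text
time: 46.63
tool_pos: [454.9, -202.0, 67.8]
eef_rot: [-0.964, -2.985, -0.004]
force: [-5.4, 5.1, 21.3]
finger_gap: 53.1
gripper_force: 67.2
```

```bash
python3 -m handwheel '[[[0,0,0],[0,0,-0.003],255],[[0,0,0],[0,0,-0.004],200],[[0,0,0],[0,0,-0.004],100],[[0,0,0],[0,0,-0.004],40],[[0,0,0],[0,0,-0.004],30],[[0,0,0],[0,0,-0.004],30],[[0,0,0],[0,0,-0.05],30],[[0,0,0],[0,0,-0.12],30],[[0,0,0],[0,0,-0.2],30],[[0,0,0],[0,0,-0.3],0],[[0,0,0],[0,0,-0.4],0],[[0,0,0],[0,0,-0.5],0]]' 60;python3 -m handwheel '[[[0,0,0],[0,0,-0.1],0],[[0,0,0],[0,0,-0.13],0],[[0,0,0],[0,0,-0.13],0],[[0,0,0],[0,0,-0.13],0]]';python3 - <<'E'
from h import *
print(rel([516,-290,320],5))
st=state();im=camera("wrist")[:,:,::-1].copy();cv2.imwrite("pics/w14.png",im);lid(im,st,[455.3,-202.3,114])
E
```

```text
time: 47.63
tool_pos: [455.4, -203.2, 266.9]
eef_rot: [-0.962, -2.984, -0.002]
force: [1.7, 0.4, 0.4]
finger_gap: 85.4
gripper_force: 0.0
time: 47.97
tool_pos: [456.0, -203.5, 317.1]
eef_rot: [-0.962, -2.985, -0.001]
force: [-0.8, 0.3, -0.1]
finger_gap: 85.8
gripper_force: 0.0
([-0.0015, -0.0024, 0.4106], [-0.248, -0.0881, -0.0086])
expect [281. 184.] 25.0 ellipse [279.4 183. ] [41.4 42.3] circle 279.207275390625 183.70411682128906 22.1221923828125 -> [ 453.  -203.2  114. ]
```

Jar_hi stands in the pocket. Now turn four.

```bash
python3 -m handwheel '[[[0,0,0.411],[-0.248,-0.088,-0.01],0],[[0,0,0.411],[-0.248,-0.088,-0.01],0],[[0,0,0.411],[-0.248,-0.088,-0.01],0],[[0,0,0.411],[-0.248,-0.088,-0.01],0],[[0,0,0.411],[-0.248,-0.088,-0.01],0],[[0,0,0.411],[-0.248,-0.088,-0.01],0],[[0,0,0.411],[-0.248,-0.088,-0.01],0],[[0,0,0.411],[-0.248,-0.088,-0.01],0],[[0,0,0.411],[-0.248,-0.088,-0.01],0],[[0,0,0.411],[-0.248,-0.088,-0.01],0],[[0,0,0.411],[-0.248,-0.088,-0.01],0]]'|head -3;python3 - <<'E'
from h import *
print(rel([516,-290,226],5))
E
```

```text
time: 48.93
tool_pos: [515.9, -289.8, 319.9]
eef_rot: [-2.116, -2.312, 0.003]
([-0.0031, -0.002, 0.0004], [-0.0016, 0.0017, 0.2348])
```

```bash
python3 -m handwheel '[[[0,0,0],[0,0.001,0.06],0],[[0,0,0],[0,0.001,0.12],0],[[0,0,0],[0,0.001,0.18],0],[[0,0,0],[0,0.001,0.235],0],[[0,0,0],[0,0.001,0.235],40],[[0,0,0],[0,0.001,0.235],80],[[0,0,0],[0,0.001,0.235],130],[[0,0,0],[0,0.001,0.235],180],[[0,0,0],[0,0.001,0.235],255],[[0,0,0],[0,0.001,0.235],255],[[0,0,0],[0,0.001,0.235],255]]' 60;  python3 -m handwheel '[[[0,0,-0.03],[0,0,0],255],[[0,0,-0.08],[0,0,0],255],[[0,0,-0.13],[0,0,0],255],[[0,0,-0.18],[0,0,0],255],[[0,0,-0.23],[0,0,0],255],[[0,0,-0.28],[0,0,0],255],[[0,0,-0.33],[0,0,0],255],[[0,0,-0.38],[0,0,0],255],[[0,0,-0.43],[0,0,0],255],[[0,0,-0.48],[0,0,0],255],[[0,0,-0.5],[0,0,0],255],[[0,0,-0.5],[0,0,0],255]]'; python3 -m handwheel '[[[0,0,0],[0,0,0],150],[[0,0,0],[0,0,0],100],[[0,0,0],[0,0,0],50],[[0,0,0],[0,0,0],0],[[0,0,0],[0,0,0],0],[[0,0,0],[0,0,-0.08],0],[[0,0,0],[0,0,-0.16],0],[[0,0,0],[0,0,-0.24],0],[[0,0,0],[0,0,-0.26],0],[[0,0,0],[0,0,-0.26],0]]' | head -3; python3 - <<'E'
from h import *
np.set_printoptions(precision=1,suppress=True)
print(rel([491,14,230]))
T=cam("top");t=camera("top")[:,:,::-1].copy();cv2.imwrite("pics/t15.png",t)
hs=cv2.cvtColor(t,cv2.COLOR_BGR2HSV)
gy=(hs[...,1]<60)&(t.max(2)>85)&(t.max(2)<160)
for ce,s in blobs(gy,60,500):
  if 250<ce[0]<360 and 160<ce[1]<290:print("lid",ce,s,onz(T,ce,50))
roi=np.zeros(t.shape[:2],bool);roi[170:290,325:450]=1
for ce,s in blobs((t.max(2)<75)&roi,80):
    v=onz(T,ce,34)[:2]-[515.5,-288.3];print(ce,s[4],np.hypot(*v).round(),np.degrees(np.arctan2(v[1],v[0])).round(1))
E
```

```text
time: 49.85
tool_pos: [515.7, -290.2, 228.9]
eef_rot: [-2.12, -2.313, 0.004]
force: [-3.8, -0.4, 6.7]
finger_gap: 42.9
gripper_force: 68.8
time: 50.85
tool_pos: [515.3, -290.5, 228.9]
eef_rot: [-0.677, -3.063, 0.003]
force: [-4.5, 0.5, 5.8]
finger_gap: 42.7
gripper_force: 68.7
time: 51.68
tool_pos: [517.8, -290.4, 333.9]
eef_rot: [0.681, 3.066, -0.0]
([-0.0, 0.0003, 0.0889], [0.383, 0.6613, 0.2594])
lid [354.2 215.3] [340 201  29  31 129] [ 558.  -190.6   50. ]
lid [282.2 240.2] [272 232  20  20 267] [491.3  13.9  50. ]
lid [357.6 251.6] [343 236  33  33 123] [ 454.9 -194.7   50. ]
[398.1 188.1] 357 128.0 -16.2
[441.2 186.2] 132 204.0 -51.8
[439.1 204.9] 297 166.0 -64.6
[354.4 215.4] 413 105.0 64.3
[359.3 251.9] 427 105.0 124.5
[431.  248.3] 117 127.0 -114.8
```

```bash
python3 -m handwheel '[[[0,0,0.089],[0.383,0.661,0],0],[[0,0,0.089],[0.383,0.661,0],0],[[0,0,0.089],[0.383,0.661,0],0],[[0,0,0.089],[0.383,0.661,0],0],[[0,0,0.089],[0.383,0.661,0],0],[[0,0,0.089],[0.383,0.661,0],0],[[0,0,0.089],[0.383,0.661,0.1],0],[[0,0,0.089],[0.383,0.661,0.2],0],[[0,0,0.089],[0.383,0.661,0.26],0],[[0,0,0.089],[0.383,0.661,0.26],0],[[0,0,0.089],[0.383,0.661,0.26],0],[[0,0,0.089],[0.383,0.661,0.26],0]]'|head -3
python3 - <<'E'
from h import *
st=state();im=camera("wrist")[:,:,::-1].copy();cv2.imwrite("pics/w16.png",im)
lid(im,st,[491,14,50]);print(rel([490,13,22]))
E
```

```text
time: 52.73
tool_pos: [490.3, 14.3, 228.9]
eef_rot: [-0.963, -2.986, -0.002]
expect [281. 191.] 26.0 ellipse [282.2 189.5] [43.8 44.3] circle 282.0933837890625 189.4290771484375 22.704463958740234 -> [490.9  15.8  50. ]
([0.0007, -0.0013, -0.0006], [-0.0011, -0.0044, 0.5195])
```

```bash
python3 -m handwheel '[[[0,0,0],[0.001,0.003,0.06],0],[[0,0,0],[0.001,0.003,0.14],0],[[0,0,0],[0.001,0.003,0.22],0],[[0,0,0],[0.001,0.003,0.3],0],[[0,0,0],[0.001,0.003,0.38],0],[[0,0,0],[0.001,0.003,0.45],0],[[0,0,0],[0.001,0.003,0.5],0],[[0,0,0],[0.001,0.003,0.53],0],[[0,0,0],[0.001,0.003,0.53],0],[[0,0,0],[0.001,0.003,0.53],0],[[0,0,0],[0.001,0.003,0.53],0]]'|head -3;python3 -m handwheel '[[[0,0,0],[0,0,0],30],[[0,0,0],[0,0,0],50],[[0,0,0],[0,0,0],70],[[0,0,0],[0,0,0],90],[[0,0,0],[0,0,0],110],[[0,0,0],[0,0,0],150],[[0,0,0],[0,0,0],200],[[0,0,0],[0,0,0],255],[[0,0,0],[0,0,0],255]]' 60
```

```text
time: 53.7
tool_pos: [490.6, 16.2, 17.5]
eef_rot: [-0.964, -2.988, -0.004]
time: 54.45
tool_pos: [489.2, 17.1, 17.2]
eef_rot: [-0.963, -2.986, -0.004]
force: [-0.6, 1.9, 11.3]
finger_gap: 49.2
gripper_force: 56.3
```

The grip sits high, on the lid or shoulder, so I'll regrip a little lower.

```bash
python3 -m handwheel '[[[0,0,0],[0,0,0],100],[[0,0,0],[0,0,0],30],[[0,0,0],[0,0,0],10],[[0,0,0],[0,0,0.006],10],[[0,0,0],[0.001,-0.002,0.012],10],[[0,0,0],[0.001,-0.002,0.012],10],[[0,0,0],[0.001,-0.002,0.012],10],[[0,0,0],[0.001,-0.002,0.012],40]]'|head -2;python3 -m handwheel '[[[0,0,0],[0,0,0],50],[[0,0,0],[0,0,0],70],[[0,0,0],[0,0,0],90],[[0,0,0],[0,0,0],110],[[0,0,0],[0,0,0],150],[[0,0,0],[0,0,0],200],[[0,0,0],[0,0,0],255],[[0,0,0],[0,0,0],255]]' 70
```

```text
time: 55.12
tool_pos: [487.3, 16.2, 10.7]
time: 55.78
tool_pos: [487.9, 16.4, 11.9]
eef_rot: [-0.962, -2.985, -0.003]
force: [-1.7, 0.7, 6.9]
finger_gap: 51.9
gripper_force: 71.5
```

```bash
python3 -m handwheel '[[[0,0,0],[0,0,-0.05],255],[[0,0,0],[0,0,-0.12],255],[[0,0,0],[0,0,-0.2],255],[[0,0,0],[0,0,-0.28],255],[[0,0,0],[0,0,-0.34],255],[[0,0,0],[0,0,-0.34],255],[[0,0,0],[0,0,-0.34],255]]';python3 -c "
from h import *
print(rel([453,-200.7,150]))"
```

```text
time: 56.37
tool_pos: [488.5, 15.8, 147.7]
eef_rot: [-0.962, -2.987, -0.003]
force: [-0.5, 0.6, -2.5]
finger_gap: 51.7
gripper_force: 74.2
([0.0002, -0.002, -0.0001], [-0.2439, -0.4914, -0.0069])
```

```bash
python3 -m handwheel '[[[0,0,0],[-0.02,-0.04,0],255],[[0,0,0],[-0.06,-0.12,0],255],[[0,0,0],[-0.1,-0.2,0],255],[[0,0,0],[-0.14,-0.28,0],255],[[0,0,0],[-0.18,-0.36,0],255],[[0,0,0],[-0.21,-0.43,0],255],[[0,0,0],[-0.235,-0.475,0],255],[[0,0,0],[-0.244,-0.491,0],255],[[0,0,0],[-0.244,-0.491,0.06],255],[[0,0,0],[-0.244,-0.491,0.12],255],[[0,0,0],[-0.244,-0.491,0.18],255],[[0,0,0],[-0.244,-0.491,0.18],255]]' | head -2;python3 -m handwheel '[[[0,0,0],[0,0,0],255],[[0,0,0],[0,0,0],255],[[0,0,0],[0,0,0],255],[[0,0,0],[0,0,0],255]]';python3 -c "
from h import *
print(rel([453,-200.7,46]))"
```

```text
time: 57.37
tool_pos: [448.2, -197.9, 69.3]
time: 57.7
tool_pos: [453.3, -200.6, 75.7]
eef_rot: [-0.962, -2.987, -0.001]
force: [0.0, -0.7, -2.0]
finger_gap: 51.2
gripper_force: 74.2
([-0.0002, -0.0018, -0.0], [0.0001, -0.0006, 0.0742])
```

```bash
python3 -m handwheel '[[[0,0,0],[0,0,0.015],255],[[0,0,0],[0,0,0.03],255],[[0,0,0],[0,0,0.045],255],[[0,0,0],[0,0,0.055],255],[[0,0,0],[0,0,0.065],255],[[0,0,0],[0,0,0.072],255],[[0,0,0],[0,0,0.075],255],[[0,0,0],[0,0,0.075],255],[[0,0,0],[0,0,0.075],255]]'
```

```text
time: 58.45
tool_pos: [452.3, -200.0, 45.9]
eef_rot: [-0.963, -2.984, -0.003]
force: [-2.8, 2.6, 12.6]
finger_gap: 51.6
gripper_force: 76.1
```

```bash
python3 -m handwheel '[[[0,0,0],[0,0,-0.002],220],[[0,0,0],[0,0,-0.003],100],[[0,0,0],[0,0,-0.003],40],[[0,0,0],[0,0,-0.003],25],[[0,0,0],[0,0,-0.003],25],[[0,0,0],[0,0,-0.003],25],[[0,0,0],[0,0,-0.05],25],[[0,0,0],[0,0,-0.12],25],[[0,0,0],[0,0,-0.2],25],[[0,0,0],[0,0,-0.3],0],[[0,0,0],[0,0,-0.4],0],[[0,0,0],[0,0,-0.5],0]]' 60|head -2;python3 -m handwheel '[[[0,0,0],[0,0,-0.1],0],[[0,0,0],[0.1,0.1,-0.2],0],[[0,0,0],[0.2,0.15,-0.2],0],[[0,0,0],[0.3,0.15,-0.2],0],[[0,0,0],[0.3,0.15,-0.2],0],[[0,0,0],[0.3,0.15,-0.2],0]]';python3 - <<'E'
from h import *
st=state();W=cam("wrist",st)
w=camera("wrist")[:,:,::-1].copy();s=camera("scene")[:,:,::-1].copy();t=camera("top")[:,:,::-1].copy()
rs=lambda i,f:cv2.resize(i,None,fx=f,fy=f,interpolation=cv2.INTER_CUBIC)
A=rs(s[190:310,130:310],2.2);B=rs(t[150:300,270:460],2.1)
C=rs(w,0.5)
o=np.zeros((580,800,3),np.uint8);o[:A.shape[0],:A.shape[1]]=A;o[:B.shape[0],400:400+B.shape[1]]=B;
D=rs(w[:260],.9);o[320:320+D.shape[0],:D.shape[1]]=D
cv2.imwrite("pics/p17.png",o);print(A.shape,B.shape,D.shape)
E
```

```text
time: 59.45
tool_pos: [452.9, -200.7, 246.2]
time: 59.95
tool_pos: [388.7, -79.8, 326.3]
eef_rot: [-0.957, -2.986, -0.003]
force: [-0.8, -1.0, 0.1]
finger_gap: 85.3
gripper_force: 0.0
(264, 396, 3) (315, 399, 3) (234, 504, 3)
```

View pics/p17.png

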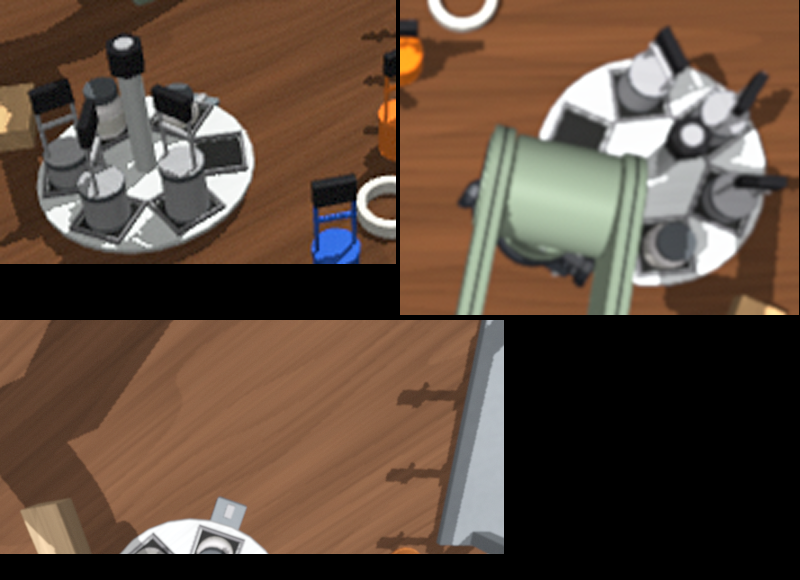

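In the final view all three pots and both jars stand in their pockets, with jar_lo at the pointer. The rack hooks are empty and the robot is clear. Handing in.

```bash
python3 -c "
from rig import *
print(finish_job())"
```

```text
the job is handed in; nothing more can be done
None
```

The carousel is loaded in the order asked (tall, mid and short pots, then the taller jar), one anticlockwise click after each; the lower jar stands at the pointer, and the job was handed in at about 60 s with no verdict shown.

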